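# Zero the bench caliper and gauge the glass stoppers

## Task

Zero the bench caliper: slide its empty jaws fully shut, then push the knob on the readout box right down and, holding it down, turn it clockwise to its stop before letting it spring back. Then gauge every glass stopper, working from the thickest body to the thinnest: stand it upright on the bed between the jaws, slide the jaw gently shut until both jaws press on the glass with a few newtons for a moment, open up and stand it upright on the floor of the wooden tray. When all are in the tray, slide the empty jaws fully shut again, and leave the other things on the bench alone.

Things in the scene. Friction and masses are not known exactly. Their poses are not given: they have to be found in the camera images.
- gauge: Bench caliper fixed to the bench: dark steel bed 130 x 210 x 12 mm (x, y, z) whose top, 12 mm above the bench, is where work stands; scaled bar 22 mm high along its +x edge (inner side at x = +47 mm). Origin on the bench; its y axis is the slide axis and the jaws lie on the line x = 0; the bed runs from y = -80 to +130 mm. It may be turned by some degrees.
- fixed_jaw: Steel fixed jaw of the caliper, 20 mm wide (x), 42 mm tall above the bench; origin same as gauge; its flat measuring face is at gauge y = -40 mm and looks to +y.
- jaw (a joint): Opening of the sliding jaw in m: gap between the fixed face and the sliding pad's face at rest; 0 = fully shut (jaws touching), 0.085 = fully open (stop). Slides along gauge +y as it opens, with about 2.5 N friction, and stays where it is left.
- jaw_fin (a point): Middle of the top of the upright dark steel fin on the sliding jaw by which it is moved: 12 mm thick (gauge x), 24 mm long (gauge y), top 87 mm above the bench, free height 47 mm over the carriage (36 mm wide). The point lies 58 mm behind (+y of) the pad's face at rest. Axes as the gauge's.
- jaw_pad: Sprung measuring pad at the front of the sliding jaw, 20 mm wide, 42 mm tall above the bench; origin at the foot of its face, which looks to gauge -y. It gives way towards the carriage by 1 mm per N of contact force, 10 mm at most, then is rigid.
- readout: Grey readout box of the caliper, 90 x 110 x 45 mm, fixed on the bench beyond it, turned at random; origin under its centre.
- knob_top (a point): Middle of the top of the black zero knob on the readout box: a bar grip 42 mm long (point x), 12 mm thick (point y), 28 mm tall, on a 46 mm disc; top 88 mm above the bench when up. The point turns with the knob.
- zero_press (a joint): How far the zero knob is pushed down, m: 0 = up, 0.007 = fully down. Sprung: starts to move at about 1.4 N, fully down at about 6.5 N, comes up by itself.
- zero_turn (a joint): Turn of the zero knob, rad: 0 = rest, grows clockwise seen from above to a stop at 1.3. Light spring returns it to 0 when let go.
- tray: Pale wooden tray fixed to the bench, 200 x 200 mm outside, walls 6 mm thick and 18 mm high, floor 6 mm thick (top of floor 6 mm above the bench). Origin under its centre.
- stopper64: Cream glass stopper standing on the bench: round body 64 mm in diameter and 25 mm tall, and on it a round hollow finger grip 22 mm in diameter and 40 mm tall (65 mm in all); bottom-heavy. Origin at the centre of its underside, z up along its axis. May be absent.
- stopper56: Cream glass stopper standing on the bench: round body 56 mm in diameter and 25 mm tall, and on it a round hollow finger grip 22 mm in diameter and 40 mm tall (65 mm in all); bottom-heavy. Origin at the centre of its underside, z up along its axis. May be absent.
- stopper48: Cream glass stopper standing on the bench: round body 48 mm in diameter and 25 mm tall, and on it a round hollow finger grip 22 mm in diameter and 40 mm tall (65 mm in all); bottom-heavy. Origin at the centre of its underside, z up along its axis. May be absent.
- stopper40: Cream glass stopper standing on the bench: round body 40 mm in diameter and 25 mm tall, and on it a round hollow finger grip 22 mm in diameter and 40 mm tall (65 mm in all); bottom-heavy. Origin at the centre of its underside, z up along its axis. May be absent.
- tin: Bystander: steel can, 60 mm diameter, 70 mm tall; origin under its centre.
- jacks: Bystander: glassblower's steel jacks lying on the bench, 220 mm long, 40 mm wide, 8 mm thick, along its own x; origin near the middle on the bench.
- paddle: Bystander: small wooden paddle lying flat, 190 mm long along its own x, blade 90 x 60 x 12 mm at +x; origin on the bench near the middle.
Mind the look-alikes: they are no part of the job. Of the things that look like the readout, the smallest one is meant. Leave any orange look-alike of the stopper48 alone.

How it is judged:
By the outcome, as a careful person would: the job done as asked, in the order asked, and still so for the second after the job is handed in, with the robot touching nothing.
Of stopper64, stopper56, stopper48, stopper40 only 2 to 3 are there at a start; the rules pass over those that are not, and their reading is None.
At some moment in a run one of stopper64, stopper56, stopper48, stopper40 may be knocked a few centimetres aside while the robot is not near it.
It also fails if it takes over 210 s, if anything falls off the work surface, if the arm or the gripper's body presses on something with over 40 N, if the wrist force passes 120 N, or if a joint passes its speed limit or range.

## Robot

A 6-joint arm with a two-finger parallel gripper is mounted at the origin on the work surface. World frame = base frame: x ahead of the robot, y to its left, z up, the work surface at z = 0. Lengths are in mm, angles in rad, forces in N, time in s.
With the tool pointing down it reaches from about 375 to 900 mm from the base axis. Payload 3.1 kg.
Tool frame: the origin (TCP) lies midway between the tips of the shut fingers; the grasp point (between the pads) lies 19 mm behind it; z points along the fingers, y is the line along which they close (so a half turn about z gives the same grasp; the last joint's range is limited). The gripper opens to 87 mm and grips with 3 to 60 N. Pads are 19 mm wide; open, the fingers measure 117 mm over their backs; the gripper's body (75 mm by 190 mm) begins 51 mm behind the grasp point.
Start: joints at [0.938, 0.527, 1.433, -0, 1.181, -0.178], TCP at [274.509, 561.463, 222.548] pointing down, gripper open.
Joint ranges: [-3.08, 3.08], [-0.75, 2.2], [0.22, 2.44], [-1.43, 4.57], [0, 2.65], [-2.85, 2.85]. Speed limits (rad/s): [2.79, 2.79, 3.14, 3.14, 3.14, 3.14].

## Interface

Orientations are given as a 3x3 rotation matrix whose columns are the frame's x, y, z axes.
In Python, from workcell import arm gives the robot as it stands.
- The arm moves only by the tool step_arm, never from a script. Its argument "motion" is a list of rows, each an object of numbers: "hand": the opening, from 0 (shut) to 1 (fully open); "tx", "ty", "tz": the shift along the tool's x, y, z in cm; "roll": the turn about the tool's z in degrees. In form: [{"hand": .., "tx": .., "ty": .., "tz": .., "roll": ..}, ...]. A call has 1 to 12 rows; each row is the pose to reach, as a shift and turn from the pose commanded when the call began, along the tool's axes at that moment; what a row does not reach only later rows make up. A row lasts 1/12 s, in which the tool goes at most 41.7 mm and 7.16 degrees, less where a joint would pass 70% of its speed; a pose out of reach is approached as far as the arm can. A call with a gripper value outside its range is refused whole. The fingers move at their own pace and stop on an object; "force" is the grip in N (left out, the last holds). Time passes only in rows, so rows that repeat a pose let the fingers close. It gives the time, the measured TCP pose, the force, the opening and the grip force at its end, in the units of the state.
- arm.observe(): the state, without advancing time (a new reading comes with each control period).
- arm.capture(name): name is "scene" or "top" or "wrist"; returns a dict with "frame" (420x560x3 uint8, blue, green, red), "intrinsics" (3x3 intrinsics, pixels), "dist" ([k1, k2, p1, p2, k3] as OpenCV has them; the pictures are not rectified), "extrinsics" (4x4, takes a point from camera to world coordinates); the wrist camera has in their place "tool_from_camera" (4x4, takes a point from camera to tool coordinates, whose origin is the TCP and whose axes are the flange's). Camera axes: x right, y down, z forward; pixel columns grow to the right and rows downward; lengths in mm; the calibration is good to about 2 mm. A picture is of the moment at which its call begins: read the wrist's pose just before it. There is no depth.
- arm.hand_in(): hands the job in; it is judged then, once.
The state is a dict: "time_s": time; "joint_positions": joint angles; "joint_velocities": joint speeds; "joint_torque": joint torques, N m; "eef_pos": TCP position; "tool_rot": TCP orientation; "wrist_force": force on the tool from outside, world axes, zero at the start; "moment": the same for the moment, N m; "opening": finger opening in mm; "grasp_force": force on a finger pad.
Only numpy, scipy, OpenCV 4.12 (cv2) and the standard library are available. Lean on these libraries where they do the work, as an engineer would, in place of code of your own. Each camera call takes 0.05 s, during which the arm holds its last target. There are 200 camera calls.

## Working session

There is one attempt and no reset: what is moved stays moved. The work goes in short steps, Python scripts to look and compute and a tool call to move; the robot and the scene stay as the last step left them, time stands still between calls to the robot, and variables do not carry over. Pictures are saved under pics/ and viewed, at most 14 in all, crops included, and the job is handed in when it is done.

Besides the shell and the picture viewer there is one more tool, called in YAML: its name, and indented under it one key for each argument. step_arm: Moves the arm, as the interface text tells. Its arguments: {"type":"object","properties":{"motion":{"type":"array","items":{"type":"object","properties":{"hand":{"type":"number"},"tx":{"type":"number"},"ty":{"type":"number"},"tz":{"type":"number"},"roll":{"type":"number"}}}},"force":{"type":"number"}},"required":["motion"]}

```bash
ls; mkdir -p pics; python3 - <<'E'
from workcell import arm
import cv2,json
s=arm.observe(); print({k:(v if not hasattr(v,'tolist') else v.tolist()) for k,v in s.items()})
a=arm.capture("top"); b=arm.capture("scene")
import pickle; pickle.dump((a,b),open('c0.pkl','wb'))
cv2.imwrite('pics/top0.png',cv2.resize(a['frame'],(800,600))); cv2.imwrite('pics/scene0.png',cv2.resize(b['frame'],(800,600)))
for c in(a,b): print(c['intrinsics'],c['dist'],c['extrinsics'])
E
```

```text
pics
{'time_s': 0.0, 'joint_positions': [0.9374978183271705, 0.5284577434644707, 1.433887261866635, -8.165199999432906e-06, 1.1814109125554297, -0.1784957541323541], 'joint_velocities': [-0.00037341356994895854, -0.00011394634853235143, 0.00215100377374165, -0.0011794451420098406, 0.0005788694260365217, -0.0015878349204573755], 'joint_torque': [0.0005443520603876095, -44.00391697883606, -17.65952467918396, 0.06343647837638855, 0.058039447758346796, -0.0001329433416685788], 'eef_pos': [274.08752439781864, 560.8825298958649, 221.58160437219013], 'tool_rot': [[-0.8983488180061838, 0.43928097812531086, -0.0012741444825202883], [0.4392826644828061, 0.8983471958919442, -0.001748232812564328], [0.00037665870313926327, -0.0021302324639841524, -0.999997660116198]], 'wrist_force': [-0.09182175322967422, 1.0188016721806759, 0.4256098150111662], 'moment': [-0.005492834614834586, -0.040031212414114475, -0.03405318602638961], 'grasp_force': 0.0, 'opening': 86.7732258525123}
[[418.87706811   0.         279.21196032]
 [  0.         418.87706811 210.75179654]
 [  0.           0.           1.        ]] [-0.05570882  0.          0.          0.          0.        ] [[ 2.72223991e-02 -9.95952089e-01  8.56643263e-02  4.69272117e+02]
 [-9.99470268e-01 -2.86469867e-02 -1.54445597e-02  1.96982127e+01]
 [ 1.78360664e-02 -8.51985092e-02 -9.96204341e-01  1.12439424e+03]
 [ 0.00000000e+00  0.00000000e+00  0.00000000e+00  1.00000000e+00]]
[[427.83377235   0.         276.17633516]
 [  0.         427.83377235 205.12064153]
 [  0.           0.           1.        ]] [-0.06305443  0.          0.          0.          0.        ] [[-6.43044115e-01  4.72881627e-01 -6.02392923e-01  1.25068662e+03]
 [ 7.65697256e-01  4.11593514e-01 -4.94265608e-01  5.58174239e+02]
 [ 1.42118954e-02 -7.79085198e-01 -6.26756951e-01  7.82825217e+02]
 [ 0.00000000e+00  0.00000000e+00  0.00000000e+00  1.00000000e+00]]
```

View pics/top0.png

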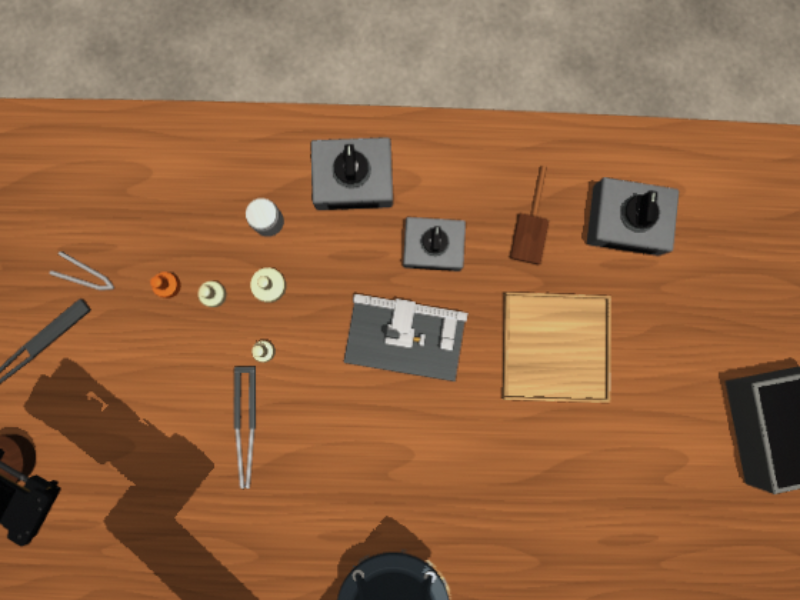

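View pics/scene0.png

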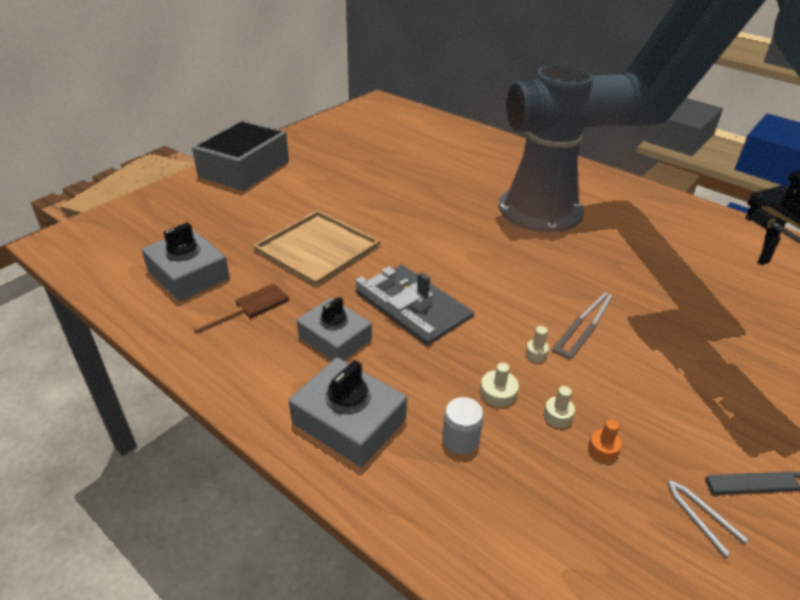

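The top view shows three cream stoppers at (267,285), (211,293) and (263,350), with the orange look-alike at (164,285). The smallest readout is at (435,243), the caliper around (405,337) and the tray at (556,347). The scene view agrees with this.

```bash
cat > h.py <<'E'
import cv2,numpy as np,pickle
from workcell import arm
def cam(c,pose=None):
    if 'extrinsics' in c: return np.array(c['extrinsics'])
    T=np.eye(4);T[:3,:3]=pose[1];T[:3,3]=pose[0];return T@np.array(c['tool_from_camera'])
def ray(c,px,z,E=None):
    E=cam(c) if E is None else E
    p=cv2.undistortPoints(np.array(px,float).reshape(-1,1,2),np.array(c['intrinsics']),np.array(c['dist'])).reshape(-1,2)
    d=np.c_[p,np.ones(len(p))]@E[:3,:3].T
    return E[:3,3]+d*((z-E[2,3])/d[:,2])[:,None]
def proj(c,P,E=None):
    E=cam(c) if E is None else E
    I=np.linalg.inv(E)
    return cv2.projectPoints(np.array(P,float).reshape(-1,1,3),cv2.Rodrigues(I[:3,:3])[0],I[:3,3],np.array(c['intrinsics']),np.array(c['dist']))[0].reshape(-1,2)
def snap(n):
    s=arm.observe();c=arm.capture(n)
    E=cam(c,(np.array(s['eef_pos']),np.array(s['tool_rot']))) ; return c,E,s
def cream(c):
    h=cv2.cvtColor(c['frame'],cv2.COLOR_BGR2HSV)
    return cv2.inRange(h,(22,20,130),(45,130,255))
def blobs(m,amin=40):
    cs,_=cv2.findContours(m,cv2.RETR_EXTERNAL,cv2.CHAIN_APPROX_NONE)
    return [k for k in cs if cv2.contourArea(k)>amin]
E
python3 - <<'E'
from h import *
a,b=pickle.load(open('c0.pkl','rb'))
for k in blobs(cream(a)):
    (x,y),r=cv2.minEnclosingCircle(k); P=ray(a,[[x,y],[x+r,y]],25); print('cream',x,y,r,P[0].round(1),2*np.linalg.norm(P[1]-P[0]),cv2.contourArea(k))
f=a['frame']
# tray
h=cv2.cvtColor(f,cv2.COLOR_BGR2HSV)
print(h[243,389],h[243,330],h[250,260],f[250,260])
cv2.imwrite('pics/crop1.png',cv2.resize(f[145:275,230:335],None,fx=5,fy=4.6,interpolation=cv2.INTER_CUBIC)[:598])
cv2.imwrite('pics/crop1.png',cv2.resize(f[145:270,230:355],None,fx=4.8,fy=4.8,interpolation=cv2.INTER_CUBIC))
E
```

```text
cream 183.5 245.5 7.382511615753174 [465.5 250.3  25. ] 38.658221664522785 100.5
cream 147.5 205.5 8.860122680664062 [567.7 350.3  25. ] 46.97005111286757 219.0
cream 187.0 199.0 11.70479965209961 [587.9 246.7  25. ] 61.82337304516795 400.0
[ 17 126 216] [ 12 169 169] [75  6 91] [90 91 89]
```

View pics/crop1.png

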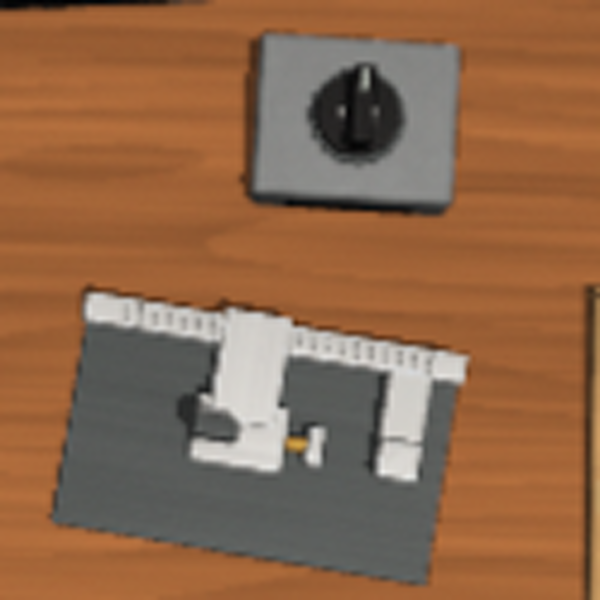

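The crop shows the bed's lower corners at (53,522) and (428,584) and the bar ends at (88,290) and (468,355). The sliding jaw is at about (240,440) and the knob bar runs (365,65)–(355,150).

```bash
python3 - <<'E'
from h import *
a,b=pickle.load(open('c0.pkl','rb'))
f=lambda L:np.array(L)/4.8+[229.6,144.6]
A=ray(a,f([[53,522],[428,584]]),12); B=ray(a,f([[88,290],[468,355]]),22)
print(A.round(1),B.round(1))
for P in(A,B):
    d=P[0]-P[1]; print(np.linalg.norm(d),np.degrees(np.arctan2(-d[0],d[1])))
print('knob',ray(a,f([[365,72],[357,150]]),85).round(1))
print('fin',ray(a,f([[195,412]]),87).round(1),'pad',ray(a,f([[325,430],[320,465]]),42).round(1),'fixed',ray(a,f([[383,440],[378,475]]),42))
h=cv2.cvtColor(a['frame'],cv2.COLOR_BGR2HSV)
m=cv2.inRange(h[200:285,345:435],(13,60,190),(25,150,255)); k=max(blobs(m),key=cv2.contourArea); r=cv2.minAreaRect(k); bx=cv2.boxPoints(r)+[345,200]
T=ray(a,bx,12);print('tray',T.round(1),T.mean(0))
w,E,s=snap('wrist'); print(w['tool_from_camera'],w['intrinsics'],w['dist'])
E
```

```text
[[ 449.1  101.2   12. ]
 [ 420.7 -106.1   12. ]] [[ 576.9   85.6   22. ]
 [ 547.  -124.6   22. ]]
209.290878036359 -7.814258348084472
212.3494166268809 -8.094515508581956
knob [[690.  -59.5  85. ]
 [648.4 -56.2  85. ]]
fin [[509.   24.5  87. ]] pad [[502.9 -45.5  42. ]
 [484.1 -43.2  42. ]] fixed [[498.41834695 -76.88076018  42.        ]
 [479.54688842 -74.59426608  42.        ]]
tray [[ 395.8 -196.5   12. ]
 [ 581.6 -199.7   12. ]
 [ 581.4 -388.8   12. ]
 [ 394.2 -383.1   12. ]] [ 488.23906505 -292.0323122    12.        ]
[[ 5.10637913e-04 -9.62411573e-01 -2.71594741e-01  7.47106763e+01]
 [ 9.99999645e-01  3.09256965e-04  7.84276046e-04 -1.38969802e+00]
 [-6.70803778e-04 -2.71595045e-01  9.62411389e-01 -1.61352776e+02]
 [ 0.00000000e+00  0.00000000e+00  0.00000000e+00  1.00000000e+00]] [[362.87118805   0.         282.48357065]
 [  0.         362.87118805 209.2796126 ]
 [  0.           0.           1.        ]] [0.02776345 0.         0.         0.         0.        ]
```

```bash
cat > go.py <<'E'
import sys;from h import *
# go.py x y z yaw(deg of tool y axis): prints shift to command
def plan(x,y,z,yaw=None):
    s=arm.observe();R=np.array(s['tool_rot']);p=np.array(s['eef_pos'])
    d=R.T@(np.array([x,y,z])-p)/10;cur=np.degrees(np.arctan2(R[1,1],R[0,1]))
    r=0 if yaw is None else (cur-yaw+90)%180-90
    print('tx %.2f ty %.2f tz %.2f roll %.1f'%(*d,r),'| at',p.round(1),'yaw %.1f'%cur,'j6 %.2f'%s['joint_positions'][5],'t %.1f'%s['time_s'],'F',np.round(s['wrist_force'],1),'open %.1f grip %.1f'%(s['opening'],s['grasp_force']))
G0=np.array([495.,-36.]);GY=np.radians(-8.)
def g2w(gx,gy,G0=G0,GY=GY): c,s=np.cos(GY),np.sin(GY);return G0+[c*gx-s*gy,s*gx+c*gy]
def w2g(x,y,G0=G0,GY=GY): c,s=np.cos(GY),np.sin(GY);d=np.array([x,y])-G0;return np.array([c*d[0]+s*d[1],-s*d[0]+c*d[1]])
if __name__=='__main__': plan(*map(float,sys.argv[1:]))
E
python3 go.py 530 -10 230 -8
```

```text
tx -48.06 ty -40.06 tz -0.77 roll 71.9 | at [274.2 561.  221.8] yaw 63.9 j6 -0.18 t 0.1 F [-0.4  1.6  1.3] open 87.1 grip 0.0
```

step_arm:
  motion:
    - {"hand": 1,"tx": -32,"ty": -26.7,"tz": -0.5,"roll": 48}
    - {"hand": 1,"tx": -32,"ty": -26.7,"tz": -0.5,"roll": 48}
    - {"hand": 1,"tx": -32,"ty": -26.7,"tz": -0.5,"roll": 48}
    - {"hand": 1,"tx": -32,"ty": -26.7,"tz": -0.5,"roll": 48}
    - {"hand": 1,"tx": -32,"ty": -26.7,"tz": -0.5,"roll": 48}
    - {"hand": 1,"tx": -32,"ty": -26.7,"tz": -0.5,"roll": 48}
    - {"hand": 1,"tx": -48,"ty": -40,"tz": -0.8,"roll": 72}
    - {"hand": 1,"tx": -48,"ty": -40,"tz": -0.8,"roll": 72}
    - {"hand": 1,"tx": -48,"ty": -40,"tz": -0.8,"roll": 72}
    - {"hand": 1,"tx": -48,"ty": -40,"tz": -0.8,"roll": 72}
    - {"hand": 1,"tx": -48,"ty": -40,"tz": -0.8,"roll": 72}
    - {"hand": 1,"tx": -48,"ty": -40,"tz": -0.8,"roll": 72}

```text
time_s: 1.15
eef_pos: [479.2, 103.2, 228.9]
tool_rot: [[0.141, 0.99, -0.0], [0.99, -0.141, 0.0], [0.0, -0.0, -1.0]]
wrist_force: [0.3, 0.3, -0.4]
opening: 86.9
grasp_force: 0.0
```

```bash
python3 go.py 530 -10 230 -8
```

```text
tx -10.49 ty 6.63 tz -0.11 roll -0.1 | at [479.2 103.2 228.9] yaw -8.1 j6 0.12 t 1.1 F [ 0.3  0.3 -0.4] open 86.9 grip 0.0
```

step_arm:
  motion:
    - {"hand": 1,"tx": -10.5,"ty": 6.6}
    - {"hand": 1,"tx": -10.5,"ty": 6.6}
    - {"hand": 1,"tx": -10.5,"ty": 6.6}
    - {"hand": 1,"tx": -10.5,"ty": 6.6}
    - {"hand": 1,"tx": -10.5,"ty": 6.6}

```text
invalid input at $.motion[0]: expected keys hand, tx, ty, tz, roll
```

```bash
python3 - <<'E'
from h import *; from go import *
plan(530,-10,230,-8)
w,E,s=snap('wrist'); pickle.dump((w,E),open('w1.pkl','wb')); cv2.imwrite('pics/w1.png',cv2.resize(w['frame'],(800,600)))
E
```

```text
tx -10.49 ty 6.63 tz -0.11 roll -0.1 | at [479.2 103.2 228.9] yaw -8.1 j6 0.12 t 1.1 F [ 0.3  0.3 -0.4] open 86.9 grip 0.0
```

View pics/w1.png

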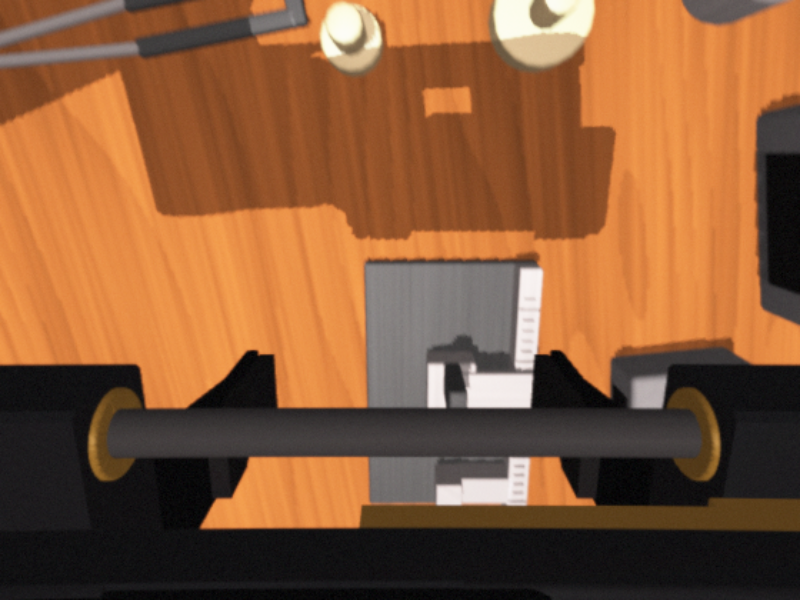

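The wrist view has gauge +y pointing up. The bed's left edge runs (366,262)–(370,502), the bar's outer top corner is at (543,266), the fin is around (457,380), and the fixed jaw's top front edge is at y≈460–485.

```bash
python3 - <<'E'
from h import *; from go import *
w,E=pickle.load(open('w1.pkl','rb')); f=lambda L:np.array(L)*.7-0.2
A=ray(w,f([[366,262],[370,502],[519,262]]),12,E);B=ray(w,f([[543,267]]),22,E)
print(A.round(1),B.round(1)); d=A[0]-A[1]; print(np.linalg.norm(d),np.degrees(np.arctan2(-d[0],d[1])))
print('G corners',[w2g(*p[:2]).round(1) for p in [*A,*B]])
C=ray(w,f([[437,485],[462,485]]),42,E);print('fixed rear top?',[w2g(*p[:2]).round(1) for p in C])
C=ray(w,f([[446,363],[463,363],[446,405],[466,405]]),87,E);print('fin',[w2g(*p[:2]).round(1) for p in C])
E
python3 go.py 530 -10 230 -8
```

```text
[[ 450.   102.7   12. ]
 [ 420.3 -102.5   12. ]
 [ 562.4   86.7   12. ]] [[577.3  83.   22. ]]
207.3232554857124 -8.226259045322843
G corners [array([-63.9, 131.1]), array([-64.7, -76.2]), array([ 49.6, 130.9]), array([ 64.9, 129.3])]
fixed rear top? [array([-10.3, -38.5]), array([  9. , -38.4])]
fin [array([-9.3, 81.7]), array([ 1.4, 81.7]), array([-8.7, 52.7]), array([ 4.2, 52.7])]
tx -9.86 ty 6.06 tz 0.02 roll -0.3 | at [484.3  96.4 229.3] yaw -8.3 j6 0.12 t 1.2 F [ 3.5 -4.   0.5] open 87.2 grip 0.0
```

step_arm:
  motion:
    - {"hand": 1,"tx": -6.5,"ty": 2.5,"tz": 0,"roll": 0}
    - {"hand": 1,"tx": -6.5,"ty": 2.5,"tz": 0,"roll": 0}
    - {"hand": 1,"tx": -6.5,"ty": 2.5,"tz": 0,"roll": 0}
    - {"hand": 1,"tx": -6.5,"ty": 2.5,"tz": 0,"roll": 0}

```text
time_s: 1.53
eef_pos: [494.7, 36.2, 228.6]
tool_rot: [[0.143, 0.99, -0.001], [0.99, -0.143, 0.0], [0.0, -0.001, -1.0]]
wrist_force: [-1.2, 0.6, 0.2]
opening: 87.0
grasp_force: 0.0
```

```bash
python3 - <<'E'
from h import *; from go import *
p=arm.observe()['eef_pos']; print(p,w2g(*p[:2]))
w,E,s=snap('wrist'); pickle.dump((w,E),open('w2.pkl','wb')); cv2.imwrite('pics/w2.png',cv2.resize(w['frame'],(800,600)))
E
```

```text
[494.70465162  36.22374598 228.62481039] [-10.34407676  71.4797649 ]
```

View pics/w2.png

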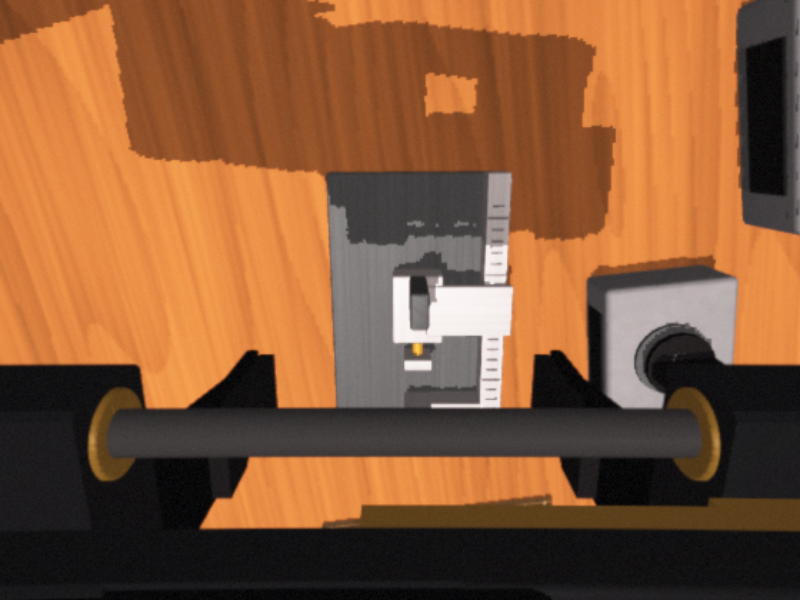

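```bash
python3 - <<'E'
from h import *; from go import *
w,E=pickle.load(open('w2.pkl','rb')); f=lambda L:np.array(L)*.7-0.2
g=lambda P:[w2g(*p[:2]).round(1) for p in P]
print('corners',g(ray(w,f([[328,173],[487,173]]),12,E)),g(ray(w,f([[511,173]]),22,E)))
print('fin',g(ray(w,f([[411,296],[428,296],[411,330],[428,330]]),87,E)))
print('pad',g(ray(w,f([[404,361],[432,361],[404,370],[432,370]]),42,E)))
print('pad pred for op 31', (proj(w,[[*g2w(0,-9),42],[*g2w(0,49),87]],E)+.2)/.7)
x,y=g2w(-1,49);plan(x,y,150,-8)
E
```

```text
corners [array([-64.6, 131.2]), array([ 47.9, 130.8])] [array([ 62.8, 131.1])]
fin [array([-6.8, 61.4]), array([ 3.5, 61.4]), array([-6.8, 39.6]), array([ 3.7, 39.6])]
pad [array([-11.3,   0.4]), array([8.9, 0.4]), array([-11.3,  -6.6]), array([ 9. , -6.7])]
pad pred for op 31 [[419.59732446 373.03564923]
 [422.09993505 315.46628202]]
tx -2.35 ty 1.02 tz 7.86 roll -0.1 | at [494.1  37.3 228.6] yaw -8.1 j6 -0.01 t 1.6 F [ 0.2 -0.7  0.3] open 86.8 grip 0.0
```

step_arm:
  motion:
    - {"hand": 0.5,"tx": -2.2,"ty": 1.0,"tz": 4,"roll": 0}
    - {"hand": 0.5,"tx": -2.2,"ty": 1.0,"tz": 8,"roll": 0}
    - {"hand": 0.5,"tx": -2.2,"ty": 1.0,"tz": 11,"roll": 0}
    - {"hand": 0.5,"tx": -2.2,"ty": 1.0,"tz": 13,"roll": 0}
    - {"hand": 0.5,"tx": -2.2,"ty": 1.0,"tz": 15,"roll": 0}
    - {"hand": 0.5,"tx": -2.2,"ty": 1.0,"tz": 17,"roll": 0}
    - {"hand": 0.5,"tx": -2.2,"ty": 1.0,"tz": 17.3,"roll": 0}
    - {"hand": 0.5,"tx": -2.2,"ty": 1.0,"tz": 17.3,"roll": 0}
    - {"hand": 0.5,"tx": -2.2,"ty": 1.0,"tz": 17.3,"roll": 0}

```text
time_s: 2.33
eef_pos: [501.5, 15.1, 56.4]
tool_rot: [[0.139, 0.99, 0.0], [0.99, -0.139, 0.0], [0.0, 0.0, -1.0]]
wrist_force: [0.1, 0.1, -0.0]
opening: 44.4
grasp_force: 0.0
```

step_arm:
  force: 8
  motion:
    - {"hand": 0,"tx": 0,"ty": 0,"tz": 0,"roll": 0}
    - {"hand": 0,"tx": 0,"ty": 0,"tz": 0,"roll": 0}
    - {"hand": 0,"tx": 0,"ty": 0,"tz": 0,"roll": 0}
    - {"hand": 0,"tx": 0,"ty": 0,"tz": 0,"roll": 0}
    - {"hand": 0,"tx": 0,"ty": 0,"tz": 0,"roll": 0}
    - {"hand": 0,"tx": 0,"ty": 0,"tz": 0,"roll": 0}

```text
time_s: 2.83
eef_pos: [501.1, 14.1, 56.2]
tool_rot: [[0.14, 0.99, -0.0], [0.99, -0.14, 0.0], [0.0, -0.0, -1.0]]
wrist_force: [1.1, 0.5, 6.9]
opening: 11.8
grasp_force: 7.9
```

```bash
python3 - <<'E'
from go import *
p=arm.observe()['eef_pos']; print(w2g(*p[:2]));plan(*p)
E
```

```text
[-0.98648671 50.49209   ]
tx 0.00 ty 0.00 tz 0.00 roll 0.0 | at [501.1  14.1  56.2] yaw -8.1 j6 -0.05 t 2.8 F [1.1 0.5 6.9] open 11.8 grip 7.9
```

step_arm:
  force: 20
  motion:
    - {"hand": 0,"tx": 0,"ty": 0,"tz": 0,"roll": 0}
    - {"hand": 0,"tx": -0.5,"ty": 0,"tz": 0,"roll": 0}
    - {"hand": 0,"tx": -1,"ty": 0,"tz": 0,"roll": 0}
    - {"hand": 0,"tx": -1.5,"ty": 0,"tz": 0,"roll": 0}
    - {"hand": 0,"tx": -2,"ty": 0,"tz": 0,"roll": 0}
    - {"hand": 0,"tx": -2.4,"ty": 0,"tz": 0,"roll": 0}
    - {"hand": 0,"tx": -2.7,"ty": 0,"tz": 0,"roll": 0}
    - {"hand": 0,"tx": -2.8,"ty": 0,"tz": 0,"roll": 0}
    - {"hand": 0,"tx": -2.8,"ty": 0,"tz": 0,"roll": 0}
    - {"hand": 0,"tx": -2.8,"ty": 0,"tz": 0,"roll": 0}

```text
time_s: 3.67
eef_pos: [497.2, -14.2, 56.2]
tool_rot: [[0.14, 0.99, -0.0], [0.99, -0.14, -0.0], [-0.0, -0.0, -1.0]]
wrist_force: [-1.9, 0.2, 5.5]
opening: 11.8
grasp_force: 20.0
```

step_arm:
  motion:
    - {"hand": 0,"tx": -0.1,"ty": 0,"tz": 0,"roll": 0}
    - {"hand": 0,"tx": -0.2,"ty": 0,"tz": 0,"roll": 0}
    - {"hand": 0,"tx": -0.3,"ty": 0,"tz": 0,"roll": 0}
    - {"hand": 0,"tx": -0.4,"ty": 0,"tz": 0,"roll": 0}
    - {"hand": 0,"tx": -0.4,"ty": 0,"tz": 0,"roll": 0}
    - {"hand": 0,"tx": -0.4,"ty": 0,"tz": 0,"roll": 0}

```text
time_s: 4.17
eef_pos: [496.8, -16.4, 56.2]
tool_rot: [[0.141, 0.99, 0.0], [0.99, -0.141, 0.002], [0.002, 0.0, -1.0]]
wrist_force: [1.1, 8.5, 5.2]
opening: 12.0
grasp_force: 20.0
```

```bash
python3 - <<'E'
from go import *
p=arm.observe()['eef_pos']; print(w2g(*p[:2]));plan(*p)
E
```

```text
[-0.90566411 19.68266734]
tx 0.00 ty 0.00 tz 0.00 roll 0.0 | at [496.8 -16.4  56.2] yaw -8.1 j6 -0.12 t 4.2 F [1.1 8.5 5.2] open 12.0 grip 20.0
```

step_arm:
  motion:
    - {"hand": 0,"tx": -0.1,"ty": 0,"tz": 0,"roll": 0}
    - {"hand": 0,"tx": -0.2,"ty": 0,"tz": 0,"roll": 0}
    - {"hand": 0,"tx": -0.3,"ty": 0,"tz": 0,"roll": 0}
    - {"hand": 0,"tx": -0.3,"ty": 0,"tz": 0,"roll": 0}
    - {"hand": 0,"tx": -0.3,"ty": 0,"tz": 0,"roll": 0}

```text
time_s: 4.58
eef_pos: [496.8, -16.6, 56.2]
tool_rot: [[0.144, 0.99, 0.001], [0.99, -0.144, 0.006], [0.006, 0.0, -1.0]]
wrist_force: [3.2, 20.5, 5.1]
opening: 11.7
grasp_force: 20.0
```

```bash
python3 - <<'E'
from go import *
p=arm.observe()['eef_pos']; print(w2g(*p[:2]));plan(*p)
E
```

```text
[-0.91871205 19.46937003]
tx 0.00 ty 0.00 tz 0.00 roll 0.0 | at [496.8 -16.6  56.2] yaw -8.3 j6 -0.13 t 4.6 F [ 3.2 20.5  5.1] open 11.7 grip 20.0
```

step_arm:
  motion:
    - {"hand": 0,"tx": 0.35,"ty": 0,"tz": 0,"roll": 0}
    - {"hand": 0,"tx": 0.35,"ty": 0,"tz": 0,"roll": 0}
    - {"hand": 0.5,"tx": 0.35,"ty": 0,"tz": 0,"roll": 0}
    - {"hand": 0.5,"tx": 0.4,"ty": 0,"tz": 0,"roll": 0}
    - {"hand": 0.5,"tx": 0.4,"ty": 0,"tz": 0,"roll": 0}
    - {"hand": 0.5,"tx": 0.4,"ty": 0,"tz": 0,"roll": 0}
    - {"hand": 0.5,"tx": 0.4,"ty": 0,"tz": -4,"roll": 0}
    - {"hand": 0.5,"tx": 0.4,"ty": 0,"tz": -8,"roll": 0}
    - {"hand": 0.5,"tx": 0.4,"ty": 0,"tz": -12,"roll": 0}
    - {"hand": 0.5,"tx": 0.4,"ty": 0,"tz": -16,"roll": 0}
    - {"hand": 0.5,"tx": 0.4,"ty": 0,"tz": -17.4,"roll": 0}
    - {"hand": 0.5,"tx": 0.4,"ty": 0,"tz": -17.4,"roll": 0}

```text
time_s: 5.58
eef_pos: [499.8, -17.5, 234.1]
tool_rot: [[0.14, 0.99, 0.01], [0.99, -0.14, -0.003], [-0.001, 0.01, -1.0]]
wrist_force: [0.9, -0.2, 0.5]
opening: 43.6
grasp_force: 0.0
```

step_arm:
  motion:
    - {"hand": 0.5,"tx": -1.3,"ty": 17.6,"tz": 0,"roll": -93.5}
    - {"hand": 0.5,"tx": -1.3,"ty": 17.6,"tz": 0,"roll": -93.5}
    - {"hand": 0.5,"tx": -1.3,"ty": 17.6,"tz": 0,"roll": -93.5}
    - {"hand": 0.5,"tx": -1.3,"ty": 17.6,"tz": 0,"roll": -93.5}
    - {"hand": 0.5,"tx": -1.3,"ty": 17.6,"tz": 0,"roll": -93.5}
    - {"hand": 0.5,"tx": -1.3,"ty": 17.6,"tz": 0,"roll": -93.5}
    - {"hand": 0.5,"tx": -1.3,"ty": 17.6,"tz": 0,"roll": -93.5}
    - {"hand": 0.5,"tx": -1.3,"ty": 17.6,"tz": 0,"roll": -93.5}
    - {"hand": 0.5,"tx": -1.3,"ty": 17.6,"tz": 0,"roll": -93.5}
    - {"hand": 0.5,"tx": -1.3,"ty": 17.6,"tz": 0,"roll": -93.5}
    - {"hand": 0.5,"tx": -1.3,"ty": 17.6,"tz": 0,"roll": -93.5}
    - {"hand": 0.5,"tx": -1.3,"ty": 17.6,"tz": 0,"roll": -93.5}

```text
time_s: 6.58
eef_pos: [668.3, -54.2, 227.3]
tool_rot: [[-0.979, 0.204, -0.004], [0.204, 0.979, 0.001], [0.004, 0.0, -1.0]]
wrist_force: [0.8, -0.5, 0.3]
opening: 43.7
grasp_force: 0.0
```

```bash
python3 go.py 669 -58 230 85.5
```

```text
tx -0.14 ty -0.35 tz -0.27 roll -7.3 | at [668.3 -54.2 227.3] yaw 78.2 j6 -1.61 t 6.6 F [ 0.8 -0.5  0.3] open 43.7 grip 0.0
```

step_arm:
  motion:
    - {"hand": 0.5,"tx": 0,"ty": -0.3,"tz": 0,"roll": -7.3}
    - {"hand": 0.5,"tx": 0,"ty": -0.3,"tz": 0,"roll": -7.3}
    - {"hand": 0.5,"tx": 0,"ty": -0.3,"tz": 0,"roll": -7.3}
    - {"hand": 0.5,"tx": 0,"ty": -0.3,"tz": 0,"roll": -7.3}

```text
time_s: 6.92
eef_pos: [668.3, -57.0, 228.6]
tool_rot: [[-0.996, 0.087, -0.002], [0.087, 0.996, 0.001], [0.002, 0.0, -1.0]]
wrist_force: [-0.3, -0.1, 0.6]
opening: 43.7
grasp_force: 0.0
```

```bash
python3 - <<'E'
from go import *
plan(669,-58,230,85.5)
w,E,s=snap('wrist'); pickle.dump((w,E),open('w3.pkl','wb')); cv2.imwrite('pics/w3.png',cv2.resize(w['frame'],(800,600)))
E
```

```text
tx -0.08 ty -0.09 tz -0.14 roll -0.5 | at [668.3 -57.  228.6] yaw 85.0 j6 -1.74 t 6.9 F [-0.3 -0.1  0.6] open 43.7 grip 0.0
```

View pics/w3.png

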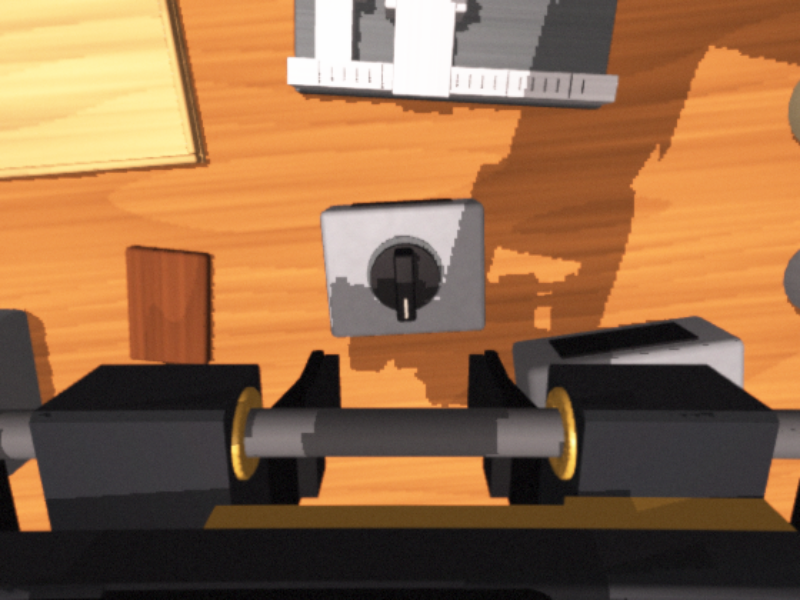

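The knob bar's top runs from about (404,255) to (407,322), nearly vertical in the image, with the disc centred at (405,272).

```bash
python3 - <<'E'
from go import *
w,E=pickle.load(open('w3.pkl','rb')); f=lambda L:np.array(L)*.7-0.2
P=ray(w,f([[405,257],[407,321],[395,285],[416,285]]),88,E);print(P.round(1))
d=P[1]-P[0];print(np.linalg.norm(d),np.degrees(np.arctan2(d[1],d[0])))
D=ray(w,f([[405,272],[370,272],[441,272],[405,236],[405,310]]),60,E);print('disc',D.round(1))
g=f([[391,240],[420,330]]).astype(int);print(w['frame'][g[0][1]:g[1][1]:3,g[0][0]:g[1][0]:2].mean(2).astype(int))
plan(669,-58,62,85.5)
E
```

```text
[[652.2 -55.8  88. ]
 [691.9 -58.   88. ]
 [668.7 -63.3  88. ]
 [669.8 -50.7  88. ]]
39.81128374202956 -3.156278214610936
disc [[667.5 -57.   60. ]
 [665.5 -79.7  60. ]
 [669.5 -33.7  60. ]
 [644.  -55.   60. ]
 [693.3 -59.2  60. ]]
[[149 134 132 134 138 142 136 136 129 138]
 [134 127 110  86  71  73  69  86 107 114]
 [ 46  62  55  46  36  33  34  44  59  58]
 [ 64  58  14  11  15   3   9  11  31  58]
 [ 66  46  30  31  31  33  36  36  23  31]
 [ 63  42  52  57  63  61  58  48  23  32]
 [ 62  47  55  56  60  60  56  52  22  31]
 [ 56  55  47  62  59  56  54  55  19  32]
 [ 55  55  45  62  58  55  57  50  21  28]
 [ 49  46  41  59  58  57  54  50  27  34]
 [ 29  28  36  51  53  50  48  43  23  26]
 [ 27  32  17  29  29  32  29  30  22  29]
 [ 33  26  23  30  28  30  27  28  12  32]
 [ 28  29  17  29  32  33  31  29  20  30]
 [ 30  27  19  27  32 134  57  30  16  27]
 [ 28  29  19  30  29 199 105  29  21  27]
 [ 57  36  24  28  34 171 127  30  21  32]
 [122 119  88  28  30 157 138  27  25  71]
 [119 120  94  25  32 128 151  28  22  68]
 [121 120 118  54  40  53  50  51  66 114]
 [116 120 115 119 120 119 122 118 121 121]]
tx -0.09 ty -0.10 tz 16.69 roll -0.4 | at [668.5 -57.  228.9] yaw 85.1 j6 -1.74 t 7.0 F [-0.5 -0.3  0.1] open 43.6 grip 0.0
```

step_arm:
  motion:
    - {"hand": 0.5,"tx": -0.1,"ty": 0,"tz": 4,"roll": -1.7}
    - {"hand": 0.5,"tx": -0.1,"ty": 0,"tz": 8,"roll": -1.7}
    - {"hand": 0.5,"tx": -0.1,"ty": 0,"tz": 11,"roll": -1.7}
    - {"hand": 0.5,"tx": -0.1,"ty": 0,"tz": 13,"roll": -1.7}
    - {"hand": 0.5,"tx": -0.1,"ty": 0,"tz": 15,"roll": -1.7}
    - {"hand": 0.5,"tx": -0.1,"ty": 0,"tz": 16,"roll": -1.7}
    - {"hand": 0.5,"tx": -0.1,"ty": 0,"tz": 16.4,"roll": -1.7}
    - {"hand": 0.5,"tx": -0.1,"ty": 0,"tz": 16.4,"roll": -1.7}
    - {"hand": 0.5,"tx": -0.1,"ty": 0,"tz": 16.4,"roll": -1.7}

```text
time_s: 7.72
eef_pos: [670.7, -57.2, 66.8]
tool_rot: [[-0.999, 0.055, 0.002], [0.055, 0.999, -0.0], [-0.002, -0.0, -1.0]]
wrist_force: [1.3, -0.4, 0.2]
opening: 43.7
grasp_force: 0.0
```

step_arm:
  force: 35
  motion:
    - {"hand": 0,"tx": 0,"ty": 0,"tz": 0,"roll": 0}
    - {"hand": 0,"tx": 0,"ty": 0,"tz": 0,"roll": 0}
    - {"hand": 0,"tx": 0,"ty": 0,"tz": 0,"roll": 0}
    - {"hand": 0,"tx": 0,"ty": 0,"tz": 0,"roll": 0}
    - {"hand": 0,"tx": 0,"ty": 0,"tz": 0,"roll": 0}
    - {"hand": 0,"tx": 0,"ty": 0,"tz": 0,"roll": 0}

```text
time_s: 8.22
eef_pos: [670.0, -56.7, 66.2]
tool_rot: [[-0.998, 0.055, 0.001], [0.055, 0.998, 0.001], [-0.001, 0.001, -1.0]]
wrist_force: [1.5, 6.7, 0.8]
opening: 11.7
grasp_force: 35.4
```

step_arm:
  motion:
    - {"hand": 0,"tx": 0,"ty": 0,"tz": 0.2,"roll": 0}
    - {"hand": 0,"tx": 0,"ty": 0,"tz": 0.4,"roll": 0}
    - {"hand": 0,"tx": 0,"ty": 0,"tz": 0.6,"roll": 0}
    - {"hand": 0,"tx": 0,"ty": 0,"tz": 0.8,"roll": 0}
    - {"hand": 0,"tx": 0,"ty": 0,"tz": 0.9,"roll": 0}
    - {"hand": 0,"tx": 0,"ty": 0,"tz": 0.9,"roll": 0}
    - {"hand": 0,"tx": 0,"ty": 0,"tz": 0.9,"roll": 0}

```text
time_s: 8.8
eef_pos: [670.1, -56.7, 59.0]
tool_rot: [[-0.999, 0.054, 0.001], [0.054, 0.999, 0.0], [-0.001, 0.0, -1.0]]
wrist_force: [-3.4, 2.6, 13.2]
opening: 11.8
grasp_force: 35.0
```

```bash
python3 go.py 669 -57 55 12
```

```text
tx 0.11 ty -0.03 tz 0.40 roll 74.9 | at [670.1 -56.7  59. ] yaw 86.9 j6 -1.77 t 8.8 F [-3.4  2.6 13.2] open 11.8 grip 35.0
```

step_arm:
  motion:
    - {"hand": 0,"tx": 0,"ty": 0,"tz": 0.1,"roll": 6}
    - {"hand": 0,"tx": 0,"ty": 0,"tz": 0.1,"roll": 12}
    - {"hand": 0,"tx": 0,"ty": 0,"tz": 0.1,"roll": 18}
    - {"hand": 0,"tx": 0,"ty": 0,"tz": 0.1,"roll": 24}
    - {"hand": 0,"tx": 0,"ty": 0,"tz": 0.1,"roll": 30}
    - {"hand": 0,"tx": 0,"ty": 0,"tz": 0.1,"roll": 36}
    - {"hand": 0,"tx": 0,"ty": 0,"tz": 0.1,"roll": 42}
    - {"hand": 0,"tx": 0,"ty": 0,"tz": 0.1,"roll": 48}
    - {"hand": 0,"tx": 0,"ty": 0,"tz": 0.1,"roll": 54}
    - {"hand": 0,"tx": 0,"ty": 0,"tz": 0.1,"roll": 60}
    - {"hand": 0,"tx": 0,"ty": 0,"tz": 0.1,"roll": 66}
    - {"hand": 0,"tx": 0,"ty": 0,"tz": 0.1,"roll": 71}

```text
time_s: 9.8
eef_pos: [672.0, -54.4, 59.0]
tool_rot: [[-0.268, 0.963, 0.005], [0.963, 0.268, 0.003], [0.002, 0.006, -1.0]]
wrist_force: [0.1, 9.6, 13.9]
opening: 11.6
grasp_force: 35.0
```

step_arm:
  motion:
    - {"hand": 0,"tx": 0,"ty": 0,"tz": 0,"roll": 3}
    - {"hand": 0,"tx": 0,"ty": 0,"tz": 0,"roll": 5}
    - {"hand": 0,"tx": 0,"ty": 0,"tz": 0,"roll": 7}
    - {"hand": 0,"tx": 0,"ty": 0,"tz": 0,"roll": 7}
    - {"hand": 0,"tx": 0,"ty": 0,"tz": 0,"roll": 7}

```text
time_s: 10.22
eef_pos: [672.2, -54.4, 59.0]
tool_rot: [[-0.157, 0.988, 0.006], [0.988, 0.157, 0.002], [0.002, 0.006, -1.0]]
wrist_force: [0.3, 8.6, 15.0]
opening: 11.8
grasp_force: 35.0
```

```bash
python3 go.py 669 -57 55 12; python3 -c "
from h import *; print(arm.observe()['moment'])"
```

```text
tx -0.21 ty -0.36 tz 0.39 roll -3.0 | at [672.2 -54.4  59. ] yaw 9.0 j6 -0.41 t 10.2 F [ 0.3  8.6 15. ] open 11.8 grip 35.0
[1.58674414 0.0635244  0.78281286]
```

step_arm:
  motion:
    - {"hand": 0,"tx": 0,"ty": 0,"tz": 0,"roll": 2}
    - {"hand": 0,"tx": 0,"ty": 0,"tz": 0,"roll": 4}
    - {"hand": 0,"tx": 0,"ty": 0,"tz": 0,"roll": 4}
    - {"hand": 0,"tx": 0,"ty": 0,"tz": 0,"roll": 4}

```text
time_s: 10.55
eef_pos: [672.3, -54.6, 58.9]
tool_rot: [[-0.089, 0.996, 0.006], [0.996, 0.089, 0.002], [0.001, 0.006, -1.0]]
wrist_force: [-0.1, 10.0, 14.2]
opening: 13.1
grasp_force: 38.0
```

```bash
python3 go.py 669 -57 55 12; python3 - <<'E'
from go import *
print(arm.observe()['moment'])
c,E,s=snap('top')
for k in blobs(cream(c)):
    (x,y),r=cv2.minEnclosingCircle(k); P=ray(c,[[x,y]],25); print('cream',P[0].round(1),r)
E
```

```text
tx -0.21 ty -0.35 tz 0.39 roll -6.9 | at [672.3 -54.6  58.9] yaw 5.1 j6 -0.34 t 10.6 F [-0.1 10.  14.2] open 13.1 grip 38.0
[1.45908234 0.03073458 0.84289391]
cream [ 521.5 -257.2   25. ] 19.006677627563477
cream [569.6 351.2  25. ] 8.909463882446289
cream [599.5 260.5  25. ] 8.846003532409668
```

step_arm:
  force: 10
  motion:
    - {"hand": 0.8,"tx": 0,"ty": 0,"tz": 0,"roll": -3}
    - {"hand": 0.8,"tx": 0,"ty": 0,"tz": 0,"roll": -4}
    - {"hand": 0.8,"tx": 0,"ty": 0,"tz": 0,"roll": -4}
    - {"hand": 0.8,"tx": 0,"ty": 0,"tz": 0,"roll": -4}
    - {"hand": 0.8,"tx": 0,"ty": 0,"tz": -2,"roll": -4}
    - {"hand": 0.8,"tx": 0,"ty": 0,"tz": -5,"roll": -4}
    - {"hand": 0.8,"tx": 0,"ty": 0,"tz": -9,"roll": -4}
    - {"hand": 0.8,"tx": 0,"ty": 0,"tz": -13,"roll": -4}
    - {"hand": 0.8,"tx": 0,"ty": 0,"tz": -15,"roll": -4}
    - {"hand": 0.8,"tx": 0,"ty": 0,"tz": -15,"roll": -4}

```text
time_s: 11.43
eef_pos: [672.1, -58.4, 211.1]
tool_rot: [[-0.153, 0.988, 0.008], [0.988, 0.153, -0.003], [-0.004, 0.008, -1.0]]
wrist_force: [0.6, -0.3, 0.5]
opening: 67.0
grasp_force: 0.0
```

```bash
python3 - <<'E'
from go import *
x,y=g2w(-1,19.5); plan(x,y,140,-8)
w,E,s=snap('wrist');cv2.imwrite('pics/w4.png',w['frame'])
E
```

```text
tx 6.85 ty -16.74 tz 6.96 roll 16.8 | at [672.1 -58.4 211.1] yaw 8.8 j6 -0.41 t 11.4 F [ 0.6 -0.3  0.5] open 67.0 grip 0.0
```

step_arm:
  motion:
    - {"hand": 0.5,"tx": 6.9,"ty": -16.7,"tz": 0,"roll": 16.8}
    - {"hand": 0.5,"tx": 6.9,"ty": -16.7,"tz": 0,"roll": 16.8}
    - {"hand": 0.5,"tx": 6.9,"ty": -16.7,"tz": 0,"roll": 16.8}
    - {"hand": 0.5,"tx": 6.9,"ty": -16.7,"tz": 3,"roll": 16.8}
    - {"hand": 0.5,"tx": 6.9,"ty": -16.7,"tz": 6,"roll": 16.8}
    - {"hand": 0.5,"tx": 6.9,"ty": -16.7,"tz": 8,"roll": 16.8}
    - {"hand": 0.5,"tx": 6.9,"ty": -16.7,"tz": 8,"roll": 16.8}
    - {"hand": 0.5,"tx": 6.9,"ty": -16.7,"tz": 8,"roll": 16.8}

```text
time_s: 12.15
eef_pos: [492.2, -14.5, 123.9]
tool_rot: [[0.138, 0.99, -0.006], [0.99, -0.138, 0.001], [0.001, -0.006, -1.0]]
wrist_force: [1.0, -0.5, 0.6]
opening: 44.0
grasp_force: 0.0
```

```bash
python3 - <<'E'
from go import *
x,y=g2w(-1,19.5); plan(x,y,56,-8)
E
```

```text
tx -0.14 ty 0.52 tz 6.78 roll 0.0 | at [492.2 -14.5 123.9] yaw -8.0 j6 -0.12 t 12.2 F [ 1.  -0.5  0.6] open 44.0 grip 0.0
```

step_arm:
  force: 15
  motion:
    - {"hand": 0.5,"tx": -0.1,"ty": 0.4,"tz": 3,"roll": 0}
    - {"hand": 0.5,"tx": -0.1,"ty": 0.4,"tz": 5,"roll": 0}
    - {"hand": 0.5,"tx": -0.1,"ty": 0.4,"tz": 6.5,"roll": 0}
    - {"hand": 0.5,"tx": -0.1,"ty": 0.4,"tz": 6.7,"roll": 0}
    - {"hand": 0.5,"tx": -0.1,"ty": 0.4,"tz": 6.7,"roll": 0}
    - {"hand": 0,"tx": -0.1,"ty": 0.4,"tz": 6.7,"roll": 0}
    - {"hand": 0,"tx": -0.1,"ty": 0.4,"tz": 6.7,"roll": 0}
    - {"hand": 0,"tx": -0.1,"ty": 0.4,"tz": 6.7,"roll": 0}
    - {"hand": 0,"tx": -0.1,"ty": 0.4,"tz": 6.7,"roll": 0}
    - {"hand": 0,"tx": -0.1,"ty": 0.4,"tz": 6.7,"roll": 0}

```text
time_s: 12.98
eef_pos: [498.4, -16.4, 59.6]
tool_rot: [[0.138, 0.99, 0.001], [0.99, -0.138, -0.0], [-0.0, 0.001, -1.0]]
wrist_force: [0.5, 0.9, -0.5]
opening: 18.0
grasp_force: 0.0
```

step_arm:
  motion:
    - {"hand": 0,"tx": 0.8,"ty": 0,"tz": 0,"roll": 0}
    - {"hand": 0,"tx": 1.6,"ty": 0,"tz": 0,"roll": 0}
    - {"hand": 0,"tx": 2.4,"ty": 0,"tz": 0,"roll": 0}
    - {"hand": 0,"tx": 3.2,"ty": 0,"tz": 0,"roll": 0}
    - {"hand": 0,"tx": 4,"ty": 0,"tz": 0,"roll": 0}
    - {"hand": 0,"tx": 4.8,"ty": 0,"tz": 0,"roll": 0}
    - {"hand": 0,"tx": 5.6,"ty": 0,"tz": 0,"roll": 0}
    - {"hand": 0,"tx": 6.4,"ty": 0,"tz": 0,"roll": 0}
    - {"hand": 0,"tx": 7.2,"ty": 0,"tz": 0,"roll": 0}
    - {"hand": 0,"tx": 7.8,"ty": 0,"tz": 0,"roll": 0}
    - {"hand": 0,"tx": 8.2,"ty": 0,"tz": 0,"roll": 0}
    - {"hand": 0,"tx": 8.4,"ty": 0,"tz": 0,"roll": 0}

```text
time_s: 13.98
eef_pos: [508.7, 68.3, 59.2]
tool_rot: [[0.136, 0.991, -0.001], [0.991, -0.136, 0.0], [-0.0, -0.001, -1.0]]
wrist_force: [-2.0, -2.6, 6.6]
opening: 12.0
grasp_force: 15.0
```

```bash
python3 - <<'E'
from go import *
p=arm.observe()['eef_pos']; print(w2g(*p[:2]));plan(588,247,190,-8)
E
```

```text
[ -0.9798925  105.23691927]
tx 18.78 ty 5.40 tz -13.09 roll 0.2 | at [508.7  68.3  59.2] yaw -7.8 j6 0.05 t 14.0 F [-2.  -2.6  6.6] open 12.0 grip 15.0
```

step_arm:
  motion:
    - {"hand": 0.5,"tx": 0,"ty": 0,"tz": 0,"roll": 0}
    - {"hand": 0.5,"tx": 0,"ty": 0,"tz": 0,"roll": 0}
    - {"hand": 0.5,"tx": 0,"ty": 0,"tz": 0,"roll": 0}
    - {"hand": 0.5,"tx": 0,"ty": 0,"tz": -4,"roll": 0}
    - {"hand": 0.5,"tx": 0,"ty": 0,"tz": -8,"roll": 0}
    - {"hand": 0.5,"tx": 18.8,"ty": 5.4,"tz": -17,"roll": 0}
    - {"hand": 0.5,"tx": 18.8,"ty": 5.4,"tz": -17,"roll": 0}
    - {"hand": 0.5,"tx": 18.8,"ty": 5.4,"tz": -17,"roll": 0}
    - {"hand": 0.5,"tx": 18.8,"ty": 5.4,"tz": -17,"roll": 0}
    - {"hand": 0.5,"tx": 18.8,"ty": 5.4,"tz": -17,"roll": 0}
    - {"hand": 0.5,"tx": 18.8,"ty": 5.4,"tz": -17,"roll": 0}
    - {"hand": 0.5,"tx": 18.8,"ty": 5.4,"tz": -17,"roll": 0}

```text
time_s: 14.98
eef_pos: [590.6, 248.5, 230.2]
tool_rot: [[0.134, 0.991, 0.005], [0.991, -0.134, 0.002], [0.002, 0.004, -1.0]]
wrist_force: [-0.3, -0.2, -0.5]
opening: 43.7
grasp_force: 0.0
```

```bash
cat >> h.py <<'E'
def near(c,E,P,rad,d):
    "centre (x,y) of the cream body top (z=25+base) near world P using contour circle"
    pass
E
python3 - <<'E'
from go import *
plan(588,247,190,-8)
w,E,s=snap('wrist');b,Eb,_=snap('scene');pickle.dump((w,E,b),open('w5.pkl','wb'));cv2.imwrite('pics/w5.png',np.hstack([w['frame'],b['frame']])[::1]);
im=np.hstack([cv2.resize(w['frame'],(400,300)),cv2.resize(b['frame'],(400,300))]);cv2.imwrite('pics/w5.png',np.vstack([im,cv2.resize(cv2.cvtColor(np.hstack([cream(w),cream(b)]),cv2.COLOR_GRAY2BGR),(800,300))]))
for n,c,EE in(('w',w,E),('s',b,Eb)):
  for k in blobs(cream(c),60):
    (x,y),r=cv2.minEnclosingCircle(k); print(n,round(x),round(y),round(r,1),ray(c,[[x,y]],25,EE)[0].round(1),cv2.contourArea(k))
E
```

```text
tx -0.19 ty -0.26 tz 4.02 roll 0.3 | at [590.6 248.5 230.2] yaw -7.7 j6 0.36 t 15.0 F [-0.3 -0.2 -0.5] open 43.7 grip 0.0
w 246 73 19.0 [570.3 356.   25. ] 287.5
s 394 286 7.7 [573.5 358.5  25. ] 64.0
s 349 269 12.4 [594.8 249.5  25. ] 181.5
```

View pics/w5.png

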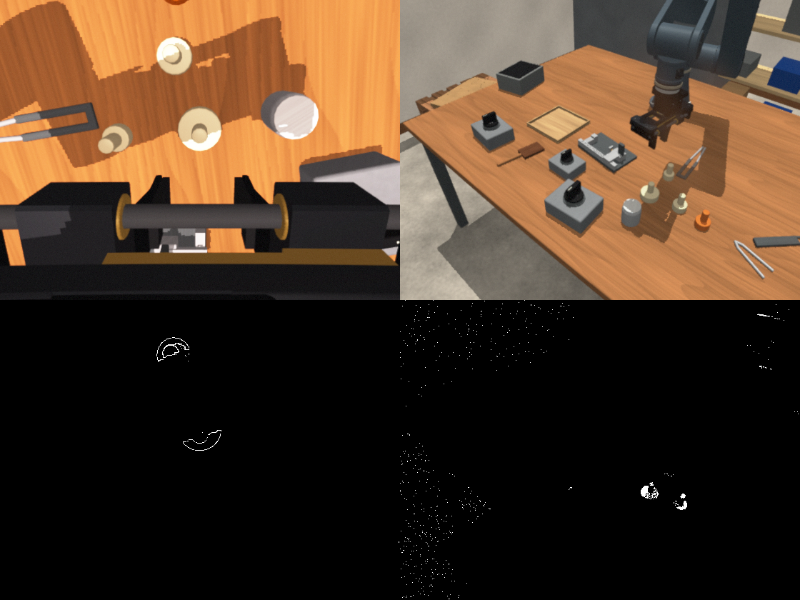

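The wrist panel shows the stoppers at (199,130) for 64, (174,55) for 48 and (115,138) for 40. The scene panel shows all three standing. My mask is too tight.

```bash
python3 - <<'E'
from go import *
w,E,b=pickle.load(open('w5.pkl','rb'))
h=cv2.cvtColor(w['frame'],cv2.COLOR_BGR2HSV)
for u,v in((199,115),(185,135),(199,135),(174,45),(165,55),(115,130),(125,132),(108,145),(290,115),(100,60),(60,50)):
    print((u,v),h[int(v*1.4),int(u*1.4)])
f=lambda L:np.array(L)*1.4
P=ray(w,f([[199,129.5],[177.5,129.5],[220.5,129.5]]),25,E);print(P.round(1))
print((proj(w,[[588,247,25],[588,247,65]],E)/1.4).round(1))
E
```

```text
(199, 115) [ 20  71 236]
(185, 135) [ 19  81 230]
(199, 135) [ 20  77 233]
(174, 45) [ 26  20 249]
(165, 55) [ 27  10 255]
(115, 130) [ 19  84 228]
(125, 132) [ 17  81 217]
(108, 145) [ 19  81 230]
(290, 115) [ 10  23 230]
(100, 60) [ 15 167 247]
(60, 50) [ 12 182 157]
[[586.9 249.2  25. ]
 [556.3 253.4  25. ]
 [617.5 245.   25. ]]
[[200.  130.9]
 [199.9 137.1]]
```

```bash
python3 go.py 587.5 248 34 -8
```

```text
tx 0.31 ty -0.02 tz 19.38 roll 0.1 | at [587.8 245.1 227.8] yaw -7.9 j6 0.36 t 15.1 F [-0.7 -0.4 -0. ] open 43.7 grip 0.0
```

step_arm:
  force: 12
  motion:
    - {"hand": 0.5,"tx": 0.3,"ty": 0,"tz": 4,"roll": 0}
    - {"hand": 0.5,"tx": 0.3,"ty": 0,"tz": 8,"roll": 0}
    - {"hand": 0.5,"tx": 0.3,"ty": 0,"tz": 12,"roll": 0}
    - {"hand": 0.5,"tx": 0.3,"ty": 0,"tz": 15,"roll": 0}
    - {"hand": 0.5,"tx": 0.3,"ty": 0,"tz": 17,"roll": 0}
    - {"hand": 0.5,"tx": 0.3,"ty": 0,"tz": 18.5,"roll": 0}
    - {"hand": 0.5,"tx": 0.3,"ty": 0,"tz": 19.1,"roll": 0}
    - {"hand": 0.5,"tx": 0.3,"ty": 0,"tz": 19.1,"roll": 0}
    - {"hand": 0.5,"tx": 0.3,"ty": 0,"tz": 19.1,"roll": 0}

```text
time_s: 15.83
eef_pos: [589.0, 247.5, 37.7]
tool_rot: [[0.139, 0.99, -0.001], [0.99, -0.139, -0.0], [-0.001, -0.001, -1.0]]
wrist_force: [-0.8, 1.1, 0.8]
opening: 44.0
grasp_force: 0.0
```

step_arm:
  motion:
    - {"hand": 0,"tx": 0,"ty": 0,"tz": 0,"roll": 0}
    - {"hand": 0,"tx": 0,"ty": 0,"tz": 0,"roll": 0}
    - {"hand": 0,"tx": 0,"ty": 0,"tz": 0,"roll": 0}
    - {"hand": 0,"tx": 0,"ty": 0,"tz": 0,"roll": 0}
    - {"hand": 0,"tx": 0,"ty": 0,"tz": 0,"roll": 0}

```text
time_s: 16.25
eef_pos: [588.7, 248.9, 38.7]
tool_rot: [[0.138, 0.99, -0.001], [0.99, -0.138, 0.0], [0.0, -0.001, -1.0]]
wrist_force: [-1.9, -0.8, 4.6]
opening: 21.3
grasp_force: 12.0
```

```bash
python3 - <<'E'
from go import *
p=arm.observe()['eef_pos']; x,y=g2w(0,-4);plan(x,y,46,-8)
E
```

```text
tx -29.91 ty -5.36 tz -0.73 roll 0.1 | at [588.7 248.9  38.7] yaw -7.9 j6 0.36 t 16.2 F [-1.9 -0.8  4.6] open 21.3 grip 12.0
```

step_arm:
  motion:
    - {"hand": 0,"tx": 0,"ty": 0,"tz": -2,"roll": 0}
    - {"hand": 0,"tx": 0,"ty": 0,"tz": -5,"roll": 0}
    - {"hand": 0,"tx": 0,"ty": 0,"tz": -9,"roll": 0}
    - {"hand": 0,"tx": -2,"ty": -0.5,"tz": -12,"roll": 0}
    - {"hand": 0,"tx": -5,"ty": -1,"tz": -13,"roll": 0}
    - {"hand": 0,"tx": -9,"ty": -2,"tz": -13,"roll": 0}
    - {"hand": 0,"tx": -13,"ty": -3,"tz": -13,"roll": 0}
    - {"hand": 0,"tx": -17,"ty": -4,"tz": -13,"roll": 0}
    - {"hand": 0,"tx": -21,"ty": -5,"tz": -13,"roll": 0}
    - {"hand": 0,"tx": -25,"ty": -5.5,"tz": -13,"roll": 0}
    - {"hand": 0,"tx": -28,"ty": -5.5,"tz": -13,"roll": 0}
    - {"hand": 0,"tx": -29.7,"ty": -5.5,"tz": -13,"roll": 0}

```text
time_s: 17.25
eef_pos: [492.9, -40.9, 167.8]
tool_rot: [[0.14, 0.99, -0.0], [0.99, -0.14, -0.001], [-0.001, -0.0, -1.0]]
wrist_force: [0.9, -0.2, -2.8]
opening: 21.9
grasp_force: 12.0
```

step_arm:
  motion:
    - {"hand": 0,"tx": 0,"ty": 0,"tz": 0,"roll": 0}
    - {"hand": 0,"tx": 0,"ty": 0,"tz": 0,"roll": 0}

```text
time_s: 17.42
eef_pos: [493.7, -38.7, 167.8]
tool_rot: [[0.14, 0.99, -0.0], [0.99, -0.14, 0.0], [0.0, -0.0, -1.0]]
wrist_force: [-0.3, 1.1, -1.6]
opening: 22.0
grasp_force: 12.0
```

```bash
python3 - <<'E'
from go import *
x,y=g2w(-1,-2);plan(x,y,52,-8)
w,E,s=snap('wrist');a,Ea,_=snap('top')
im=np.hstack([cv2.resize(w['frame'],(400,300)),cv2.resize(a['frame'][145:270,230:355],(300,300))]);cv2.imwrite('pics/w6.png',im)
E
```

```text
tx 0.08 ty -0.01 tz 11.58 roll -0.1 | at [493.7 -38.7 167.8] yaw -8.1 j6 -0.16 t 17.4 F [-0.3  1.1 -1.6] open 22.0 grip 12.0
```

View pics/w6.png

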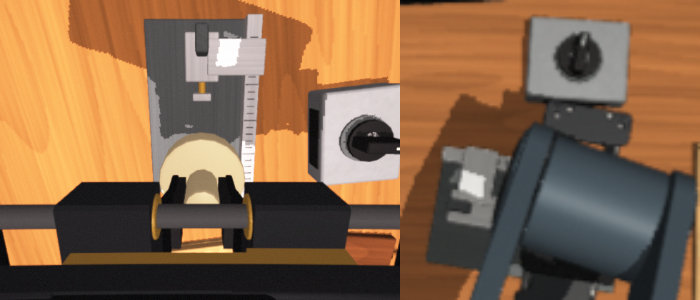

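The stopper hangs centred over the jaw line, the jaw is open with its pad at (202,97), and the knob has returned to rest.

step_arm:
  motion:
    - {"hand": 0,"tx": 0.1,"ty": 0,"tz": 3,"roll": 0}
    - {"hand": 0,"tx": 0.1,"ty": 0,"tz": 6,"roll": 0}
    - {"hand": 0,"tx": 0.1,"ty": 0,"tz": 8.5,"roll": 0}
    - {"hand": 0,"tx": 0.1,"ty": 0,"tz": 10,"roll": 0}
    - {"hand": 0,"tx": 0.1,"ty": 0,"tz": 11,"roll": 0}
    - {"hand": 0,"tx": 0.1,"ty": 0,"tz": 11.4,"roll": 0}
    - {"hand": 0,"tx": 0.1,"ty": 0,"tz": 11.6,"roll": 0}
    - {"hand": 0,"tx": 0.1,"ty": 0,"tz": 11.7,"roll": 0}
    - {"hand": 0,"tx": 0.1,"ty": 0,"tz": 11.7,"roll": 0}
    - {"hand": 0,"tx": 0.1,"ty": 0,"tz": 11.7,"roll": 0}

```text
time_s: 18.35
eef_pos: [494.8, -37.0, 51.8]
tool_rot: [[0.138, 0.99, 0.002], [0.99, -0.138, -0.001], [-0.0, 0.002, -1.0]]
wrist_force: [-0.1, -0.1, -1.7]
opening: 21.5
grasp_force: 12.0
```

```bash
python3 - <<'E'
from go import *
x,y=g2w(-1,-2);plan(x,y,50,-8)
E
```

```text
tx -0.10 ty -0.10 tz 0.18 roll 0.1 | at [494.8 -37.   51.8] yaw -7.9 j6 -0.16 t 18.4 F [-0.1 -0.1 -1.7] open 21.5 grip 12.0
```

step_arm:
  motion:
    - {"hand": 0,"tx": 0,"ty": 0,"tz": 0.1,"roll": 0}
    - {"hand": 0,"tx": 0,"ty": 0,"tz": 0.15,"roll": 0}
    - {"hand": 0,"tx": 0,"ty": 0,"tz": 0.2,"roll": 0}
    - {"hand": 0,"tx": 0,"ty": 0,"tz": 0.2,"roll": 0}
    - {"hand": 0,"tx": 0,"ty": 0,"tz": 0.2,"roll": 0}

```text
time_s: 18.77
eef_pos: [495.0, -37.1, 50.7]
tool_rot: [[0.138, 0.99, 0.003], [0.99, -0.138, -0.001], [-0.0, 0.003, -1.0]]
wrist_force: [-0.6, 1.9, 9.2]
opening: 21.8
grasp_force: 12.0
```

```bash
python3 - <<'E'
from go import *
x,y=g2w(-1,105);plan(x,y,50,-8)
E
```

```text
tx 10.61 ty -0.10 tz 0.06 roll 0.1 | at [495.  -37.1  50.7] yaw -7.9 j6 -0.16 t 18.8 F [-0.6  1.9  9.2] open 21.8 grip 12.0
```

step_arm:
  motion:
    - {"hand": 0.5,"tx": 0,"ty": 0,"tz": -0.1,"roll": 0}
    - {"hand": 0.5,"tx": 0,"ty": 0,"tz": -0.1,"roll": 0}
    - {"hand": 0.5,"tx": 0,"ty": 0,"tz": -0.1,"roll": 0}
    - {"hand": 0.5,"tx": 0,"ty": 0,"tz": -0.1,"roll": 0}
    - {"hand": 0.5,"tx": 0,"ty": 0,"tz": -3,"roll": 0}
    - {"hand": 0.5,"tx": 0,"ty": 0,"tz": -7,"roll": 0}
    - {"hand": 0.5,"tx": 3,"ty": 0,"tz": -8,"roll": 0}
    - {"hand": 0.5,"tx": 7,"ty": 0,"tz": -8,"roll": 0}
    - {"hand": 0.5,"tx": 10.6,"ty": 0,"tz": -8,"roll": 0}
    - {"hand": 0.5,"tx": 10.6,"ty": 0,"tz": -8,"roll": 0}
    - {"hand": 0.5,"tx": 10.6,"ty": 0,"tz": -8,"roll": 0}

```text
time_s: 19.68
eef_pos: [508.5, 69.6, 128.8]
tool_rot: [[0.134, 0.991, -0.0], [0.991, -0.134, -0.0], [-0.0, -0.0, -1.0]]
wrist_force: [0.6, 0.2, 0.0]
opening: 43.6
grasp_force: 0.0
```

```bash
python3 - <<'E'
from go import *
x,y=g2w(-1,104.5);plan(x,y,57,-8)
w,E,s=snap('wrist');cv2.imwrite('pics/w7.png',w['frame'])
E
```

```text
tx -0.20 ty 0.04 tz 7.18 roll 0.3 | at [508.5  69.6 128.8] yaw -7.7 j6 0.05 t 19.7 F [0.6 0.2 0. ] open 43.6 grip 0.0
```

step_arm:
  force: 15
  motion:
    - {"hand": 0.5,"tx": -0.1,"ty": 0,"tz": 3,"roll": 0}
    - {"hand": 0.5,"tx": -0.1,"ty": 0,"tz": 5.5,"roll": 0}
    - {"hand": 0.5,"tx": -0.1,"ty": 0,"tz": 7,"roll": 0}
    - {"hand": 0.5,"tx": -0.1,"ty": 0,"tz": 7.2,"roll": 0}
    - {"hand": 0.5,"tx": -0.1,"ty": 0,"tz": 7.2,"roll": 0}
    - {"hand": 0.1,"tx": -0.1,"ty": 0,"tz": 7.2,"roll": 0}
    - {"hand": 0,"tx": -0.1,"ty": 0,"tz": 7.2,"roll": 0}
    - {"hand": 0,"tx": -0.1,"ty": 0,"tz": 7.2,"roll": 0}
    - {"hand": 0,"tx": -0.1,"ty": 0,"tz": 7.2,"roll": 0}
    - {"hand": 0,"tx": -0.1,"ty": 0,"tz": 7.2,"roll": 0}
    - {"hand": 0,"tx": -0.1,"ty": 0,"tz": 7.2,"roll": 0}
    - {"hand": 0,"tx": -0.1,"ty": 0,"tz": 7.2,"roll": 0}

```text
time_s: 20.73
eef_pos: [508.5, 67.2, 57.4]
tool_rot: [[0.138, 0.99, 0.0], [0.99, -0.138, -0.0], [0.0, 0.0, -1.0]]
wrist_force: [-0.7, 0.3, 4.5]
opening: 12.1
grasp_force: 15.0
```

```bash
python3 - <<'E'
from go import *
p=arm.observe()['eef_pos']; print(w2g(*p[:2]));plan(*p)
E
```

```text
[ -0.95461464 104.05219889]
tx 0.00 ty 0.00 tz 0.00 roll 0.0 | at [508.5  67.2  57.4] yaw -7.9 j6 0.05 t 20.7 F [-0.7  0.3  4.5] open 12.1 grip 15.0
```

step_arm:
  motion:
    - {"hand": 0,"tx": -0.3,"ty": 0,"tz": 0,"roll": 0}
    - {"hand": 0,"tx": -0.6,"ty": 0,"tz": 0,"roll": 0}
    - {"hand": 0,"tx": -0.9,"ty": 0,"tz": 0,"roll": 0}
    - {"hand": 0,"tx": -1.2,"ty": 0,"tz": 0,"roll": 0}
    - {"hand": 0,"tx": -1.4,"ty": 0,"tz": 0,"roll": 0}
    - {"hand": 0,"tx": -1.6,"ty": 0,"tz": 0,"roll": 0}
    - {"hand": 0,"tx": -1.7,"ty": 0,"tz": 0,"roll": 0}
    - {"hand": 0,"tx": -1.8,"ty": 0,"tz": 0,"roll": 0}
    - {"hand": 0,"tx": -1.9,"ty": 0,"tz": 0,"roll": 0}
    - {"hand": 0,"tx": -2,"ty": 0,"tz": 0,"roll": 0}
    - {"hand": 0,"tx": -2,"ty": 0,"tz": 0,"roll": 0}
    - {"hand": 0,"tx": -2,"ty": 0,"tz": 0,"roll": 0}

```text
time_s: 21.73
eef_pos: [505.8, 47.8, 57.4]
tool_rot: [[0.138, 0.99, 0.0], [0.99, -0.138, 0.001], [0.001, 0.0, -1.0]]
wrist_force: [-0.6, 3.6, 6.2]
opening: 11.6
grasp_force: 15.0
```

```bash
python3 - <<'E'
from go import *
p=arm.observe()['eef_pos']; print(w2g(*p[:2]));plan(*p)
E
```

```text
[-0.93806719 84.48253372]
tx 0.00 ty 0.00 tz 0.00 roll 0.0 | at [505.8  47.8  57.4] yaw -7.9 j6 0.01 t 21.7 F [-0.6  3.6  6.2] open 11.6 grip 15.0
```

step_arm:
  motion:
    - {"hand": 0,"tx": -0.1,"ty": 0,"tz": 0,"roll": 0}
    - {"hand": 0,"tx": -0.2,"ty": 0,"tz": 0,"roll": 0}
    - {"hand": 0,"tx": -0.3,"ty": 0,"tz": 0,"roll": 0}
    - {"hand": 0,"tx": -0.3,"ty": 0,"tz": 0,"roll": 0}
    - {"hand": 0,"tx": -0.3,"ty": 0,"tz": 0,"roll": 0}

```text
time_s: 22.15
eef_pos: [505.4, 45.1, 57.4]
tool_rot: [[0.138, 0.99, 0.0], [0.99, -0.138, 0.001], [0.001, 0.0, -1.0]]
wrist_force: [0.4, 4.4, 6.1]
opening: 12.1
grasp_force: 15.0
```

```bash
python3 - <<'E'
from go import *
p=arm.observe()['eef_pos']; print(w2g(*p[:2]));plan(*p)
E
```

```text
[-0.95717182 81.73976858]
tx 0.00 ty 0.00 tz 0.00 roll 0.0 | at [505.4  45.1  57.4] yaw -7.9 j6 0.00 t 22.1 F [0.4 4.4 6.1] open 12.1 grip 15.0
```

step_arm:
  motion:
    - {"hand": 0,"tx": -0.1,"ty": 0,"tz": 0,"roll": 0}
    - {"hand": 0,"tx": -0.2,"ty": 0,"tz": 0,"roll": 0}
    - {"hand": 0,"tx": -0.25,"ty": 0,"tz": 0,"roll": 0}
    - {"hand": 0,"tx": -0.25,"ty": 0,"tz": 0,"roll": 0}
    - {"hand": 0,"tx": -0.25,"ty": 0,"tz": 0,"roll": 0}
    - {"hand": 0,"tx": -0.25,"ty": 0,"tz": 0,"roll": 0}
    - {"hand": 0,"tx": -0.25,"ty": 0,"tz": 0,"roll": 0}

```text
time_s: 22.73
eef_pos: [505.2, 43.1, 57.4]
tool_rot: [[0.139, 0.99, 0.001], [0.99, -0.139, 0.002], [0.002, 0.0, -1.0]]
wrist_force: [-0.0, 6.1, 5.8]
opening: 12.4
grasp_force: 15.0
```

```bash
python3 - <<'E'
from go import *
p=arm.observe()['eef_pos']; print(w2g(*p[:2]));plan(*p)
w,E,s=snap('wrist');cv2.imwrite('pics/w8.png',w['frame'])
E
```

```text
[-0.94112919 79.75076613]
tx 0.00 ty 0.00 tz 0.00 roll 0.0 | at [505.2  43.1  57.4] yaw -8.0 j6 -0.00 t 22.7 F [-0.   6.1  5.8] open 12.4 grip 15.0
```

View pics/w8.png

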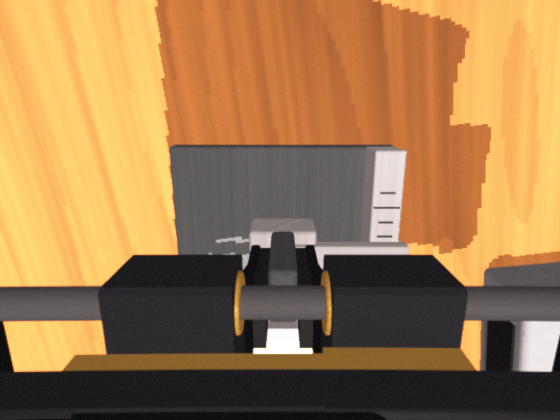

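step_arm:
  motion:
    - {"hand": 0,"tx": 0.3,"ty": 0,"tz": 0,"roll": 0}
    - {"hand": 0,"tx": 0.6,"ty": 0,"tz": 0,"roll": 0}
    - {"hand": 0,"tx": 0.9,"ty": 0,"tz": 0,"roll": 0}
    - {"hand": 0,"tx": 1.2,"ty": 0,"tz": 0,"roll": 0}
    - {"hand": 0,"tx": 1.5,"ty": 0,"tz": 0,"roll": 0}
    - {"hand": 0,"tx": 1.5,"ty": 0,"tz": 0,"roll": 0}
    - {"hand": 0.5,"tx": 1.5,"ty": 0,"tz": 0,"roll": 0}
    - {"hand": 0.5,"tx": 1.5,"ty": 0,"tz": 0,"roll": 0}
    - {"hand": 0.5,"tx": 1.5,"ty": 0,"tz": 0,"roll": 0}
    - {"hand": 0.5,"tx": 1.5,"ty": 0,"tz": -4,"roll": 0}
    - {"hand": 0.5,"tx": 1.5,"ty": 0,"tz": -8,"roll": 0}
    - {"hand": 0.5,"tx": 1.5,"ty": 0,"tz": -8,"roll": 0}

```text
time_s: 23.78
eef_pos: [511.5, 56.3, 141.9]
tool_rot: [[0.137, 0.99, 0.011], [0.991, -0.137, -0.001], [0.0, 0.011, -1.0]]
wrist_force: [1.0, -0.3, 0.9]
opening: 40.4
grasp_force: 0.0
```

```bash
python3 - <<'E'
from go import *
x,y=g2w(-1,-7);plan(x,y,51,-8)
w,E,s=snap('wrist');cv2.imwrite('pics/w9.png',w['frame'])
E
```

```text
tx -10.07 ty -0.57 tz 9.08 roll 0.1 | at [511.5  56.3 141.9] yaw -7.9 j6 0.03 t 23.8 F [ 1.  -0.3  0.9] open 40.4 grip 0.0
```

step_arm:
  motion:
    - {"hand": 0.5,"tx": -4,"ty": 0,"tz": 0,"roll": 0}
    - {"hand": 0.5,"tx": -8,"ty": 0,"tz": 0,"roll": 0}
    - {"hand": 0.5,"tx": -10,"ty": 0,"tz": 0,"roll": 0}
    - {"hand": 0.5,"tx": -10,"ty": 0,"tz": 2,"roll": 0}
    - {"hand": 0.5,"tx": -10,"ty": 0,"tz": 2,"roll": 0}
    - {"hand": 0.5,"tx": -10,"ty": 0,"tz": 2,"roll": 0}

```text
time_s: 24.33
eef_pos: [491.6, -42.1, 115.5]
tool_rot: [[0.138, 0.99, -0.004], [0.99, -0.138, 0.002], [0.001, -0.005, -1.0]]
wrist_force: [-0.8, -0.1, -0.4]
opening: 43.6
grasp_force: 0.0
```

```bash
python3 - <<'E'
from go import *
x,y=g2w(-1,-7);plan(x,y,51,-8)
w,E,s=snap('wrist');cv2.imwrite('pics/w10.png',w['frame'])
E
```

```text
tx -0.06 ty 0.18 tz 6.45 roll 0.0 | at [491.6 -42.1 115.5] yaw -8.0 j6 -0.17 t 24.3 F [-0.8 -0.1 -0.4] open 43.6 grip 0.0
```

View pics/w10.png

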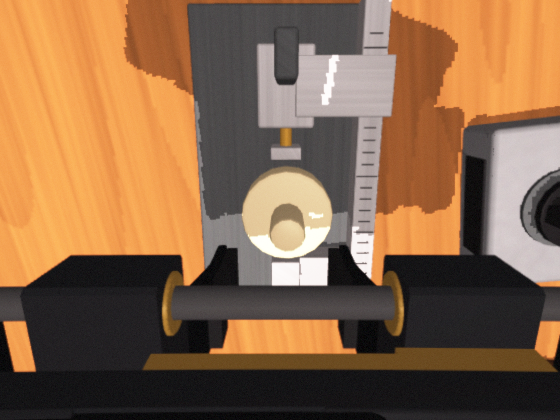

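The stopper stands on the bed against the fixed jaw, with its body top at about (287,212). The pad is clear of it at (286,158).

```bash
python3 - <<'E'
from go import *
w,_,s=snap('wrist');p=(np.array(s['eef_pos']),np.array(s['tool_rot']));
_,E,_=None,cam(w,p),None
g=lambda P:[w2g(*q[:2]).round(1) for q in P]
print('body',g(ray(w,[[287,212],[243,212],[331,212]],37,E)),'grip top',g(ray(w,[[288,234]],77,E)),'pad',g(ray(w,[[286,159]],42,E)),'fin',g(ray(w,[[286,28],[286,82]],87,E)))
x,y=g2w(-1,-7);plan(x,y,51,-8)
E
```

```text
body [array([ 0.5, -2.7]), array([-29.9,  -2.8]), array([30.8, -2.6])] grip top [array([ 0.7, -4.5])] pad [array([-0.4, 34.6])] fin [array([ -1. , 102.9]), array([-0.9, 78.8])]
tx -0.10 ty 0.03 tz 6.56 roll 0.1 | at [492.9 -41.8 116.6] yaw -7.9 j6 -0.17 t 24.4 F [-0.5  0.8  0.4] open 43.2 grip 0.0
```

step_arm:
  force: 12
  motion:
    - {"hand": 0.5,"tx": 0,"ty": 0.1,"tz": 2,"roll": 0}
    - {"hand": 0.5,"tx": 0,"ty": 0.1,"tz": 4,"roll": 0}
    - {"hand": 0.5,"tx": 0,"ty": 0.1,"tz": 5.5,"roll": 0}
    - {"hand": 0.5,"tx": 0,"ty": 0.1,"tz": 6.3,"roll": 0}
    - {"hand": 0.5,"tx": 0,"ty": 0.1,"tz": 6.3,"roll": 0}
    - {"hand": 0.5,"tx": 0,"ty": 0.1,"tz": 6.3,"roll": 0}
    - {"hand": 0,"tx": 0,"ty": 0.1,"tz": 6.3,"roll": 0}
    - {"hand": 0,"tx": 0,"ty": 0.1,"tz": 6.3,"roll": 0}
    - {"hand": 0,"tx": 0,"ty": 0.1,"tz": 6.3,"roll": 0}
    - {"hand": 0,"tx": 0,"ty": 0.1,"tz": 6.3,"roll": 0}
    - {"hand": 0,"tx": 0,"ty": 0.1,"tz": 6.3,"roll": 0}

```text
time_s: 25.35
eef_pos: [494.2, -42.5, 54.3]
tool_rot: [[0.138, 0.99, 0.0], [0.99, -0.138, -0.0], [-0.0, 0.0, -1.0]]
wrist_force: [-0.8, 0.5, 3.9]
opening: 21.7
grasp_force: 12.0
```

```bash
python3 - <<'E'
from go import *
p=arm.observe()['eef_pos']; print(w2g(*p[:2]));plan(530,-245,160,-8);plan(530,-330,160,-8);plan(445,-250,160,-8)
E
```

```text
[ 0.16704322 -6.58977012]
tx -19.56 ty 6.33 tz -10.56 roll 0.1 | at [494.2 -42.5  54.3] yaw -7.9 j6 -0.17 t 25.4 F [-0.8  0.5  3.9] open 21.7 grip 12.0
tx -27.98 ty 7.50 tz -10.56 roll 0.1 | at [494.2 -42.5  54.3] yaw -7.9 j6 -0.17 t 25.4 F [-0.8  0.5  3.9] open 21.7 grip 12.0
tx -21.23 ty -2.02 tz -10.56 roll 0.1 | at [494.2 -42.5  54.3] yaw -7.9 j6 -0.17 t 25.4 F [-0.8  0.5  3.9] open 21.7 grip 12.0
```

step_arm:
  motion:
    - {"hand": 0,"tx": 0,"ty": 0,"tz": -2,"roll": 0}
    - {"hand": 0,"tx": 0,"ty": 0,"tz": -5,"roll": 0}
    - {"hand": 0,"tx": 0,"ty": 0,"tz": -9,"roll": 0}
    - {"hand": 0,"tx": -2,"ty": 0.5,"tz": -10.5,"roll": 0}
    - {"hand": 0,"tx": -5,"ty": 1.5,"tz": -10.5,"roll": 0}
    - {"hand": 0,"tx": -9,"ty": 3,"tz": -10.5,"roll": 0}
    - {"hand": 0,"tx": -13,"ty": 4,"tz": -10.5,"roll": 0}
    - {"hand": 0,"tx": -17,"ty": 5,"tz": -10.5,"roll": 0}
    - {"hand": 0,"tx": -21,"ty": 6,"tz": -10.5,"roll": 0}
    - {"hand": 0,"tx": -25,"ty": 7,"tz": -10.5,"roll": 0}
    - {"hand": 0,"tx": -27,"ty": 7.5,"tz": -10.5,"roll": 0}
    - {"hand": 0,"tx": -28,"ty": 7.5,"tz": -10.5,"roll": 0}

```text
time_s: 26.35
eef_pos: [530.3, -334.6, 158.4]
tool_rot: [[0.141, 0.99, 0.002], [0.99, -0.141, -0.002], [-0.002, 0.002, -1.0]]
wrist_force: [0.6, 0.5, -2.9]
opening: 21.8
grasp_force: 12.0
```

step_arm:
  motion:
    - {"hand": 0,"tx": 0,"ty": 0,"tz": 3,"roll": 0}
    - {"hand": 0,"tx": 0,"ty": 0,"tz": 6,"roll": 0}
    - {"hand": 0,"tx": 0,"ty": 0,"tz": 8.5,"roll": 0}
    - {"hand": 0,"tx": 0,"ty": 0,"tz": 10,"roll": 0}
    - {"hand": 0,"tx": 0,"ty": 0,"tz": 10.8,"roll": 0}
    - {"hand": 0,"tx": 0,"ty": 0,"tz": 10.8,"roll": 0}
    - {"hand": 0,"tx": 0,"ty": 0,"tz": 10.8,"roll": 0}
    - {"hand": 0,"tx": 0,"ty": 0,"tz": 10.8,"roll": 0}

```text
time_s: 27.02
eef_pos: [530.8, -330.4, 51.9]
tool_rot: [[0.137, 0.991, 0.002], [0.991, -0.137, -0.001], [-0.001, 0.002, -1.0]]
wrist_force: [0.1, 0.3, -2.4]
opening: 21.8
grasp_force: 12.0
```

```bash
python3 go.py 530 -330 48 -8
```

```text
tx 0.02 ty -0.09 tz 0.39 roll 0.1 | at [ 530.8 -330.4   51.9] yaw -7.9 j6 -0.60 t 27.0 F [ 0.1  0.3 -2.4] open 21.8 grip 12.0
```

step_arm:
  motion:
    - {"hand": 0,"tx": 0,"ty": 0,"tz": 0.2,"roll": 0}
    - {"hand": 0,"tx": 0,"ty": 0,"tz": 0.35,"roll": 0}
    - {"hand": 0,"tx": 0,"ty": 0,"tz": 0.4,"roll": 0}
    - {"hand": 0,"tx": 0,"ty": 0,"tz": 0.4,"roll": 0}
    - {"hand": 0.5,"tx": 0,"ty": 0,"tz": 0.3,"roll": 0}
    - {"hand": 0.5,"tx": 0,"ty": 0,"tz": 0.3,"roll": 0}
    - {"hand": 0.5,"tx": 0,"ty": 0,"tz": 0.3,"roll": 0}
    - {"hand": 0.5,"tx": 0,"ty": 0,"tz": 0.3,"roll": 0}
    - {"hand": 0.5,"tx": 0,"ty": 0,"tz": -4,"roll": 0}
    - {"hand": 0.5,"tx": 0,"ty": 0,"tz": -8,"roll": 0}
    - {"hand": 0.5,"tx": 0,"ty": 0,"tz": -12,"roll": 0}
    - {"hand": 0.5,"tx": 0,"ty": 0,"tz": -16,"roll": 0}

```text
time_s: 28.02
eef_pos: [529.7, -329.9, 212.3]
tool_rot: [[0.138, 0.99, -0.001], [0.99, -0.138, 0.001], [0.001, -0.001, -1.0]]
wrist_force: [-0.3, -0.4, 0.5]
opening: 43.5
grasp_force: 0.0
```

```bash
python3 - <<'E'
from go import *
plan(570,354,220,-8)
for n in('scene','top'):
  c,E,s=snap(n); h=cv2.cvtColor(c['frame'],cv2.COLOR_BGR2HSV); m=cv2.inRange(h,(14,10,120),(40,110,255)); m=cv2.morphologyEx(m,cv2.MORPH_OPEN,np.ones((3,3)))
  for k in blobs(m,50):
    (x,y),r=cv2.minEnclosingCircle(k); print(n,round(x),round(y),round(r,1),ray(c,[[x,y]],25,E)[0].round(1),cv2.contourArea(k))
E
```

```text
tx 68.29 ty -5.43 tz -0.73 roll 0.1 | at [ 529.7 -329.9  212.3] yaw -7.9 j6 -0.60 t 28.0 F [-0.3 -0.4  0.5] open 43.5 grip 0.0
scene 393 282 12.2 [562.  350.6  25. ] 260.0
scene 376 243 7.9 [473.8 253.5  25. ] 114.0
scene 92 268 44.3 [ 996.8 -217.4   25. ] 1826.0
scene 378 232 5.1 [433.2 238.6  25. ] 56.5
scene 56 315 118.5 [1123.7 -155.7   25. ] 14168.5
scene 8 193 10.2 [1002.  -675.7   25. ] 165.0
scene 203 169 10.7 [ 535.3 -327.9   25. ] 164.0
scene 523 146 39.2 [-317.7  407.7   25. ] 343.0
scene 511 98 63.1 [-711.7  252.1   25. ] 3667.5
scene 236 38 36.4 [ -468.4 -1168.1    25. ] 2097.0
scene 515 35 47.6 [-1718.4    -4.4    25. ] 2421.5
scene 84 86 120.2 [  433.4 -1212.     25. ] 20622.0
top 384 274 17.7 [ 406.5 -278.2   25. ] 102.5
top 184 246 7.7 [465.3 250.2  25. ] 160.5
top 405 227 12.3 [ 531. -332.   25.] 421.0
top 148 205 9.3 [567.9 350.3  25. ] 241.5
top 280 43 282.8 [1027.3   14.5   25. ] 41730.0
```

step_arm:
  motion:
    - {"hand": 0.5,"tx": 46,"ty": -3.6,"tz": 0,"roll": 0}
    - {"hand": 0.5,"tx": 46,"ty": -3.6,"tz": 0,"roll": 0}
    - {"hand": 0.5,"tx": 46,"ty": -3.6,"tz": 0,"roll": 0}
    - {"hand": 0.5,"tx": 46,"ty": -3.6,"tz": 0,"roll": 0}
    - {"hand": 0.5,"tx": 46,"ty": -3.6,"tz": 0,"roll": 0}
    - {"hand": 0.5,"tx": 46,"ty": -3.6,"tz": 0,"roll": 0}
    - {"hand": 0.5,"tx": 46,"ty": -3.6,"tz": 0,"roll": 0}
    - {"hand": 0.5,"tx": 46,"ty": -3.6,"tz": 0,"roll": 0}
    - {"hand": 0.5,"tx": 46,"ty": -3.6,"tz": 0,"roll": 0}
    - {"hand": 0.5,"tx": 46,"ty": -3.6,"tz": 0,"roll": 0}
    - {"hand": 0.5,"tx": 46,"ty": -3.6,"tz": 0,"roll": 0}
    - {"hand": 0.5,"tx": 46,"ty": -3.6,"tz": 0,"roll": 0}

```text
time_s: 29.12
eef_pos: [556.8, 137.2, 210.4]
tool_rot: [[0.132, 0.991, -0.0], [0.991, -0.132, 0.003], [0.003, -0.001, -1.0]]
wrist_force: [0.5, -0.4, 0.4]
opening: 43.9
grasp_force: 0.0
```

step_arm:
  motion:
    - {"hand": 0.5,"tx": 22.3,"ty": -1.8,"tz": 0,"roll": 0}
    - {"hand": 0.5,"tx": 22.3,"ty": -1.8,"tz": 0,"roll": 0}
    - {"hand": 0.5,"tx": 22.3,"ty": -1.8,"tz": 0,"roll": 0}
    - {"hand": 0.5,"tx": 22.3,"ty": -1.8,"tz": 0,"roll": 0}
    - {"hand": 0.5,"tx": 22.3,"ty": -1.8,"tz": 0,"roll": 0}
    - {"hand": 0.5,"tx": 22.3,"ty": -1.8,"tz": 3,"roll": 0}
    - {"hand": 0.5,"tx": 22.3,"ty": -1.8,"tz": 6,"roll": 0}
    - {"hand": 0.5,"tx": 22.3,"ty": -1.8,"tz": 6,"roll": 0}
    - {"hand": 0.5,"tx": 22.3,"ty": -1.8,"tz": 6,"roll": 0}

```text
time_s: 29.87
eef_pos: [568.7, 352.7, 148.3]
tool_rot: [[0.137, 0.991, -0.006], [0.991, -0.137, -0.003], [-0.004, -0.006, -1.0]]
wrist_force: [-0.0, 0.7, -0.3]
opening: 43.5
grasp_force: 0.0
```

```bash
cat >> h.py <<'E'
def find(c,E,x,y,z,r):
    "wrist: centre of the cream blob around the expected (x,y), body-top plane z"
    h=cv2.cvtColor(c['frame'],cv2.COLOR_BGR2HSV); m=cv2.inRange(h,(0,0,120),(45,125,255))
    u=proj(c,[[x,y,z]],E)[0]; q=proj(c,[[x+r,y,z]],E)[0]; R=np.linalg.norm(u-q)
    k=np.zeros_like(m); cv2.circle(k,tuple(int(t) for t in u),int(R*2),255,-1); m&=k
    m=cv2.morphologyEx(m,cv2.MORPH_OPEN,np.ones((5,5)))
    b=max(blobs(m,50),key=cv2.contourArea); (a,d),rr=cv2.minEnclosingCircle(b)
    print('pred px',u.round(),R.round(1),'found',round(a),round(d),round(rr,1),'world',ray(c,[[a,d]],z,E)[0].round(1))
E
python3 - <<'E'
from go import *
plan(568,351,36,-8)
w,E,s=snap('wrist');find(w,E,568,351,25,24);cv2.imwrite('pics/w11.png',w['frame'])
E
```

```text
tx -0.14 ty 0.02 tz 11.24 roll 0.1 | at [568.7 352.7 148.3] yaw -7.9 j6 0.53 t 29.9 F [-0.   0.7 -0.3] open 43.5 grip 0.0
pred px [284. 203.] 29.7 found 283 198 29.9 world [568.  355.3  25. ]
```

step_arm:
  force: 12
  motion:
    - {"hand": 0.5,"tx": 0,"ty": 0,"tz": 3,"roll": 0}
    - {"hand": 0.5,"tx": 0,"ty": 0,"tz": 6,"roll": 0}
    - {"hand": 0.5,"tx": 0,"ty": 0,"tz": 8.5,"roll": 0}
    - {"hand": 0.5,"tx": 0,"ty": 0,"tz": 10.5,"roll": 0}
    - {"hand": 0.5,"tx": 0,"ty": 0,"tz": 11.2,"roll": 0}
    - {"hand": 0.5,"tx": 0,"ty": 0,"tz": 11.2,"roll": 0}
    - {"hand": 0.5,"tx": 0,"ty": 0,"tz": 11.2,"roll": 0}
    - {"hand": 0,"tx": 0,"ty": 0,"tz": 11.2,"roll": 0}
    - {"hand": 0,"tx": 0,"ty": 0,"tz": 11.2,"roll": 0}
    - {"hand": 0,"tx": 0,"ty": 0,"tz": 11.2,"roll": 0}
    - {"hand": 0,"tx": 0,"ty": 0,"tz": 11.2,"roll": 0}
    - {"hand": 0,"tx": 0,"ty": 0,"tz": 11.2,"roll": 0}

```text
time_s: 30.92
eef_pos: [570.3, 354.0, 39.6]
tool_rot: [[0.138, 0.99, -0.0], [0.99, -0.138, 0.0], [0.0, -0.0, -1.0]]
wrist_force: [-1.8, 0.8, 5.0]
opening: 21.8
grasp_force: 11.9
```

```bash
python3 - <<'E'
from go import *
p=arm.observe()['eef_pos']; x,y=g2w(-0.5,-10);plan(x,y,170,-8)
E
```

```text
tx -40.66 ty -2.14 tz -13.05 roll 0.1 | at [570.3 354.   39.6] yaw -7.9 j6 0.53 t 30.9 F [-1.8  0.8  5. ] open 21.8 grip 11.9
```

step_arm:
  motion:
    - {"hand": 0,"tx": 0,"ty": 0,"tz": -2,"roll": 0}
    - {"hand": 0,"tx": 0,"ty": 0,"tz": -5,"roll": 0}
    - {"hand": 0,"tx": 0,"ty": 0,"tz": -9,"roll": 0}
    - {"hand": 0,"tx": -2,"ty": 0,"tz": -12,"roll": 0}
    - {"hand": 0,"tx": -5,"ty": 0,"tz": -13,"roll": 0}
    - {"hand": 0,"tx": -9,"ty": 0,"tz": -13,"roll": 0}
    - {"hand": 0,"tx": -13,"ty": -0.5,"tz": -13,"roll": 0}
    - {"hand": 0,"tx": -17,"ty": -1,"tz": -13,"roll": 0}
    - {"hand": 0,"tx": -21,"ty": -1.5,"tz": -13,"roll": 0}
    - {"hand": 0,"tx": -25,"ty": -2,"tz": -13,"roll": 0}
    - {"hand": 0,"tx": -29,"ty": -2.1,"tz": -13,"roll": 0}
    - {"hand": 0,"tx": -33,"ty": -2.1,"tz": -13,"roll": 0}

```text
time_s: 31.92
eef_pos: [503.1, 28.3, 168.9]
tool_rot: [[0.137, 0.991, -0.0], [0.991, -0.137, -0.0], [-0.0, -0.0, -1.0]]
wrist_force: [1.0, -0.8, -0.8]
opening: 21.5
grasp_force: 11.9
```

step_arm:
  motion:
    - {"hand": 0,"tx": -3,"ty": 0,"tz": 0,"roll": 0}
    - {"hand": 0,"tx": -6,"ty": 0,"tz": 0,"roll": 0}
    - {"hand": 0,"tx": -7.6,"ty": 0,"tz": 0,"roll": 0}
    - {"hand": 0,"tx": -7.6,"ty": 0,"tz": 3,"roll": 0}
    - {"hand": 0,"tx": -7.6,"ty": 0,"tz": 6,"roll": 0}
    - {"hand": 0,"tx": -7.6,"ty": 0,"tz": 7,"roll": 0}
    - {"hand": 0,"tx": -7.6,"ty": 0,"tz": 7,"roll": 0}
    - {"hand": 0,"tx": -7.6,"ty": 0,"tz": 7,"roll": 0}

```text
time_s: 32.58
eef_pos: [493.8, -45.2, 98.8]
tool_rot: [[0.137, 0.991, -0.001], [0.991, -0.137, 0.0], [0.0, -0.001, -1.0]]
wrist_force: [0.4, 0.1, -2.0]
opening: 21.6
grasp_force: 12.0
```

```bash
python3 - <<'E'
from go import *
x,y=g2w(-0.5,-10);plan(x,y,53,-8)
w,E,s=snap('wrist');cv2.imwrite('pics/w12.png',w['frame'])
E
```

```text
tx -0.07 ty -0.06 tz 4.58 roll 0.1 | at [493.8 -45.2  98.8] yaw -7.9 j6 -0.18 t 32.6 F [ 0.4  0.1 -2. ] open 21.6 grip 12.0
```

View pics/w12.png

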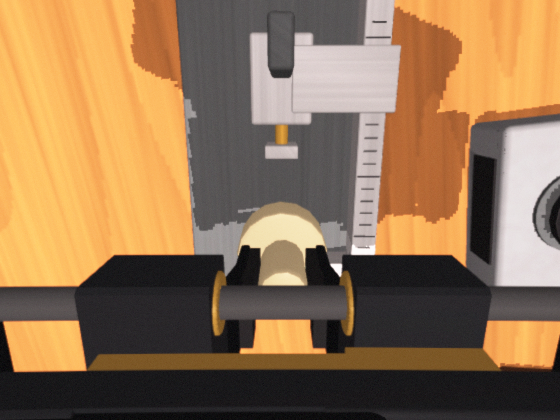

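The 48 stopper hangs over the bed, with the pad well clear at (282,150).

step_arm:
  motion:
    - {"hand": 0,"tx": 0,"ty": 0,"tz": 2,"roll": 0}
    - {"hand": 0,"tx": 0,"ty": 0,"tz": 3.5,"roll": 0}
    - {"hand": 0,"tx": 0,"ty": 0,"tz": 4.3,"roll": 0}
    - {"hand": 0,"tx": 0,"ty": 0,"tz": 4.6,"roll": 0}
    - {"hand": 0,"tx": 0,"ty": 0,"tz": 4.7,"roll": 0}
    - {"hand": 0,"tx": 0,"ty": 0,"tz": 4.8,"roll": 0}
    - {"hand": 0,"tx": 0,"ty": 0,"tz": 4.8,"roll": 0}
    - {"hand": 0,"tx": 0,"ty": 0,"tz": 4.8,"roll": 0}

```text
time_s: 33.3
eef_pos: [494.5, -45.6, 51.6]
tool_rot: [[0.138, 0.99, 0.001], [0.99, -0.138, -0.0], [-0.0, 0.001, -1.0]]
wrist_force: [0.2, -0.2, -2.0]
opening: 21.6
grasp_force: 12.0
```

```bash
python3 - <<'E'
from go import *
x,y=g2w(-1,94);plan(x,y,57,-8)
E
```

```text
tx 10.36 ty -0.16 tz -0.55 roll 0.1 | at [494.5 -45.6  51.6] yaw -7.9 j6 -0.18 t 33.3 F [ 0.2 -0.2 -2. ] open 21.6 grip 12.0
```

step_arm:
  motion:
    - {"hand": 0,"tx": 0,"ty": 0,"tz": 0.1,"roll": 0}
    - {"hand": 0,"tx": 0,"ty": 0,"tz": 0.2,"roll": 0}
    - {"hand": 0,"tx": 0,"ty": 0,"tz": 0.2,"roll": 0}
    - {"hand": 0.5,"tx": 0,"ty": 0,"tz": 0.15,"roll": 0}
    - {"hand": 0.5,"tx": 0,"ty": 0,"tz": 0.1,"roll": 0}
    - {"hand": 0.5,"tx": 0,"ty": 0,"tz": 0.1,"roll": 0}
    - {"hand": 0.5,"tx": 0,"ty": 0,"tz": 0.1,"roll": 0}
    - {"hand": 0.5,"tx": 0,"ty": 0,"tz": -4,"roll": 0}
    - {"hand": 0.5,"tx": 0,"ty": 0,"tz": -7.5,"roll": 0}
    - {"hand": 0.5,"tx": 4,"ty": -0.1,"tz": -7.5,"roll": 0}
    - {"hand": 0.5,"tx": 8,"ty": -0.1,"tz": -7.5,"roll": 0}
    - {"hand": 0.5,"tx": 10.2,"ty": -0.1,"tz": -7.5,"roll": 0}

```text
time_s: 34.3
eef_pos: [507.4, 58.0, 126.6]
tool_rot: [[0.138, 0.99, 0.001], [0.99, -0.138, 0.001], [0.001, 0.001, -1.0]]
wrist_force: [-0.2, -0.8, 0.5]
opening: 43.3
grasp_force: 0.0
```

step_arm:
  motion:
    - {"hand": 0.5,"tx": 0,"ty": 0,"tz": 0,"roll": 0}
    - {"hand": 0.5,"tx": 0,"ty": 0,"tz": 0,"roll": 0}

```text
time_s: 34.47
eef_pos: [506.8, 56.6, 125.7]
tool_rot: [[0.135, 0.991, -0.0], [0.991, -0.135, -0.0], [-0.0, -0.0, -1.0]]
wrist_force: [0.4, 0.1, 0.0]
opening: 43.1
grasp_force: 0.0
```

```bash
python3 - <<'E'
from go import *
x,y=g2w(-1,92);plan(x,y,57,-8)
E
```

```text
tx -0.13 ty 0.02 tz 6.87 roll 0.3 | at [506.8  56.6 125.7] yaw -7.7 j6 0.03 t 34.5 F [0.4 0.1 0. ] open 43.1 grip 0.0
```

step_arm:
  force: 15
  motion:
    - {"hand": 0.5,"tx": -0.1,"ty": 0,"tz": 3,"roll": 0}
    - {"hand": 0.5,"tx": -0.1,"ty": 0,"tz": 5.5,"roll": 0}
    - {"hand": 0.5,"tx": -0.1,"ty": 0,"tz": 6.8,"roll": 0}
    - {"hand": 0.5,"tx": -0.1,"ty": 0,"tz": 6.8,"roll": 0}
    - {"hand": 0.5,"tx": -0.1,"ty": 0,"tz": 6.8,"roll": 0}
    - {"hand": 0.1,"tx": -0.1,"ty": 0,"tz": 6.8,"roll": 0}
    - {"hand": 0,"tx": -0.1,"ty": 0,"tz": 6.8,"roll": 0}
    - {"hand": 0,"tx": -0.1,"ty": 0,"tz": 6.8,"roll": 0}
    - {"hand": 0,"tx": -0.1,"ty": 0,"tz": 6.8,"roll": 0}
    - {"hand": 0,"tx": -0.1,"ty": 0,"tz": 6.8,"roll": 0}
    - {"hand": 0,"tx": -0.1,"ty": 0,"tz": 6.8,"roll": 0}

```text
time_s: 35.38
eef_pos: [506.8, 54.8, 58.3]
tool_rot: [[0.138, 0.99, 0.0], [0.99, -0.138, -0.0], [0.0, 0.0, -1.0]]
wrist_force: [1.7, 0.9, 7.0]
opening: 12.2
grasp_force: 14.9
```

step_arm:
  motion:
    - {"hand": 0,"tx": -0.3,"ty": 0,"tz": 0,"roll": 0}
    - {"hand": 0,"tx": -0.6,"ty": 0,"tz": 0,"roll": 0}
    - {"hand": 0,"tx": -0.9,"ty": 0,"tz": 0,"roll": 0}
    - {"hand": 0,"tx": -1.2,"ty": 0,"tz": 0,"roll": 0}
    - {"hand": 0,"tx": -1.5,"ty": 0,"tz": 0,"roll": 0}
    - {"hand": 0,"tx": -1.7,"ty": 0,"tz": 0,"roll": 0}
    - {"hand": 0,"tx": -1.9,"ty": 0,"tz": 0,"roll": 0}
    - {"hand": 0,"tx": -2.1,"ty": 0,"tz": 0,"roll": 0}
    - {"hand": 0,"tx": -2.2,"ty": 0,"tz": 0,"roll": 0}
    - {"hand": 0,"tx": -2.3,"ty": 0,"tz": 0,"roll": 0}
    - {"hand": 0,"tx": -2.3,"ty": 0,"tz": 0,"roll": 0}
    - {"hand": 0,"tx": -2.3,"ty": 0,"tz": 0,"roll": 0}

```text
time_s: 36.38
eef_pos: [503.6, 31.9, 58.3]
tool_rot: [[0.138, 0.99, 0.0], [0.99, -0.138, 0.0], [0.0, 0.0, -1.0]]
wrist_force: [-0.6, 2.9, 6.3]
opening: 12.0
grasp_force: 15.0
```

```bash
python3 - <<'E'
from go import *
p=arm.observe()['eef_pos']; print(w2g(*p[:2]));plan(*p)
E
```

```text
[-0.93735064 68.41968884]
tx 0.00 ty 0.00 tz 0.00 roll 0.0 | at [503.6  31.9  58.3] yaw -7.9 j6 -0.02 t 36.4 F [-0.6  2.9  6.3] open 12.0 grip 15.0
```

step_arm:
  motion:
    - {"hand": 0,"tx": -0.1,"ty": 0,"tz": 0,"roll": 0}
    - {"hand": 0,"tx": -0.2,"ty": 0,"tz": 0,"roll": 0}
    - {"hand": 0,"tx": -0.3,"ty": 0,"tz": 0,"roll": 0}
    - {"hand": 0,"tx": -0.4,"ty": 0,"tz": 0,"roll": 0}
    - {"hand": 0,"tx": -0.4,"ty": 0,"tz": 0,"roll": 0}
    - {"hand": 0,"tx": -0.4,"ty": 0,"tz": 0,"roll": 0}
    - {"hand": 0,"tx": -0.4,"ty": 0,"tz": 0,"roll": 0}

```text
time_s: 36.97
eef_pos: [503.1, 28.2, 58.3]
tool_rot: [[0.138, 0.99, 0.0], [0.99, -0.138, 0.001], [0.001, 0.0, -1.0]]
wrist_force: [0.6, 4.7, 5.6]
opening: 11.9
grasp_force: 15.0
```

```bash
python3 - <<'E'
from go import *
p=arm.observe()['eef_pos']; print(w2g(*p[:2]));plan(*p)
E
```

```text
[-0.90737495 64.7236885 ]
tx 0.00 ty 0.00 tz 0.00 roll 0.0 | at [503.1  28.2  58.3] yaw -7.9 j6 -0.03 t 37.0 F [0.6 4.7 5.6] open 11.9 grip 15.0
```

step_arm:
  motion:
    - {"hand": 0,"tx": -0.1,"ty": 0,"tz": 0,"roll": 0}
    - {"hand": 0,"tx": -0.2,"ty": 0,"tz": 0,"roll": 0}
    - {"hand": 0,"tx": -0.2,"ty": 0,"tz": 0,"roll": 0}
    - {"hand": 0,"tx": -0.2,"ty": 0,"tz": 0,"roll": 0}
    - {"hand": 0,"tx": -0.2,"ty": 0,"tz": 0,"roll": 0}
    - {"hand": 0,"tx": -0.2,"ty": 0,"tz": 0,"roll": 0}
    - {"hand": 0,"tx": -0.2,"ty": 0,"tz": 0,"roll": 0}

```text
time_s: 37.55
eef_pos: [502.8, 26.6, 58.3]
tool_rot: [[0.138, 0.99, 0.0], [0.99, -0.138, 0.001], [0.001, 0.0, -1.0]]
wrist_force: [-0.5, 5.2, 4.9]
opening: 11.4
grasp_force: 15.0
```

```bash
python3 - <<'E'
from go import *
p=arm.observe()['eef_pos']; print(w2g(*p[:2]));plan(*p)
E
```

```text
[-0.95040512 63.0789826 ]
tx 0.00 ty 0.00 tz 0.00 roll 0.0 | at [502.8  26.6  58.3] yaw -8.0 j6 -0.03 t 37.5 F [-0.5  5.2  4.9] open 11.4 grip 15.0
```

step_arm:
  motion:
    - {"hand": 0,"tx": 0.3,"ty": 0,"tz": 0,"roll": 0}
    - {"hand": 0,"tx": 0.6,"ty": 0,"tz": 0,"roll": 0}
    - {"hand": 0,"tx": 0.9,"ty": 0,"tz": 0,"roll": 0}
    - {"hand": 0,"tx": 1.2,"ty": 0,"tz": 0,"roll": 0}
    - {"hand": 0,"tx": 1.5,"ty": 0,"tz": 0,"roll": 0}
    - {"hand": 0,"tx": 1.7,"ty": 0,"tz": 0,"roll": 0}
    - {"hand": 0,"tx": 1.7,"ty": 0,"tz": 0,"roll": 0}
    - {"hand": 0.5,"tx": 1.7,"ty": 0,"tz": 0,"roll": 0}
    - {"hand": 0.5,"tx": 1.7,"ty": 0,"tz": 0,"roll": 0}
    - {"hand": 0.5,"tx": 1.7,"ty": 0,"tz": 0,"roll": 0}
    - {"hand": 0.5,"tx": 1.7,"ty": 0,"tz": -4,"roll": 0}
    - {"hand": 0.5,"tx": 1.7,"ty": 0,"tz": -7,"roll": 0}

```text
time_s: 38.55
eef_pos: [503.8, 42.7, 126.5]
tool_rot: [[0.138, 0.99, -0.006], [0.99, -0.138, 0.001], [-0.0, -0.006, -1.0]]
wrist_force: [1.2, 0.2, -0.5]
opening: 37.4
grasp_force: 0.0
```

step_arm:
  motion:
    - {"hand": 0.5,"tx": -4,"ty": 0,"tz": 0,"roll": 0}
    - {"hand": 0.5,"tx": -8,"ty": 0,"tz": 0,"roll": 0}
    - {"hand": 0.5,"tx": -9.4,"ty": 0,"tz": 0,"roll": 0}
    - {"hand": 0.5,"tx": -9.4,"ty": 0,"tz": 0,"roll": 0}
    - {"hand": 0.5,"tx": -9.4,"ty": 0,"tz": 0,"roll": 0}
    - {"hand": 0.5,"tx": -9.4,"ty": 0,"tz": 0,"roll": 0}

```text
time_s: 39.05
eef_pos: [491.9, -49.7, 127.6]
tool_rot: [[0.138, 0.99, -0.001], [0.99, -0.138, 0.001], [0.0, -0.001, -1.0]]
wrist_force: [-0.1, -0.6, 0.0]
opening: 43.4
grasp_force: 0.0
```

```bash
python3 - <<'E'
from go import *
x,y=g2w(-0.5,-14.5);plan(x,y,52,-8)
w,E,s=snap('wrist');find(w,E,x,y,37,24);cv2.imwrite('pics/w13.png',w['frame'])
E
```

```text
tx -0.05 ty 0.07 tz 7.56 roll 0.1 | at [491.9 -49.7 127.6] yaw -7.9 j6 -0.19 t 39.0 F [-0.1 -0.6  0. ] open 43.4 grip 0.0
pred px [284. 213.] 33.3 found 289 227 53.0 world [494.5 -61.8  37. ]
```

step_arm:
  force: 12
  motion:
    - {"hand": 0.5,"tx": 0,"ty": 0.1,"tz": 3,"roll": 0}
    - {"hand": 0.5,"tx": 0,"ty": 0.1,"tz": 5.5,"roll": 0}
    - {"hand": 0.5,"tx": 0,"ty": 0.1,"tz": 7,"roll": 0}
    - {"hand": 0.5,"tx": 0,"ty": 0.1,"tz": 7.4,"roll": 0}
    - {"hand": 0.5,"tx": 0,"ty": 0.1,"tz": 7.4,"roll": 0}
    - {"hand": 0.5,"tx": 0,"ty": 0.1,"tz": 7.4,"roll": 0}
    - {"hand": 0,"tx": 0,"ty": 0.1,"tz": 7.4,"roll": 0}
    - {"hand": 0,"tx": 0,"ty": 0.1,"tz": 7.4,"roll": 0}
    - {"hand": 0,"tx": 0,"ty": 0.1,"tz": 7.4,"roll": 0}
    - {"hand": 0,"tx": 0,"ty": 0.1,"tz": 7.4,"roll": 0}
    - {"hand": 0,"tx": 0,"ty": 0.1,"tz": 7.4,"roll": 0}

```text
time_s: 40.02
eef_pos: [493.4, -50.5, 54.4]
tool_rot: [[0.138, 0.99, 0.001], [0.99, -0.138, -0.0], [-0.0, 0.001, -1.0]]
wrist_force: [-0.8, -0.2, 3.2]
opening: 21.7
grasp_force: 12.0
```

```bash
python3 go.py 445 -250 160 -8
```

```text
tx -20.42 ty -2.04 tz -10.56 roll 0.1 | at [493.4 -50.5  54.4] yaw -7.9 j6 -0.19 t 40.0 F [-0.8 -0.2  3.2] open 21.7 grip 12.0
```

step_arm:
  motion:
    - {"hand": 0,"tx": 0,"ty": 0,"tz": -2,"roll": 0}
    - {"hand": 0,"tx": 0,"ty": 0,"tz": -5,"roll": 0}
    - {"hand": 0,"tx": 0,"ty": 0,"tz": -9,"roll": 0}
    - {"hand": 0,"tx": -2,"ty": 0,"tz": -10.5,"roll": 0}
    - {"hand": 0,"tx": -5,"ty": -0.5,"tz": -10.5,"roll": 0}
    - {"hand": 0,"tx": -9,"ty": -1,"tz": -10.5,"roll": 0}
    - {"hand": 0,"tx": -13,"ty": -1.5,"tz": -10.5,"roll": 0}
    - {"hand": 0,"tx": -17,"ty": -2,"tz": -10.5,"roll": 0}
    - {"hand": 0,"tx": -19.5,"ty": -2,"tz": -10.5,"roll": 0}
    - {"hand": 0,"tx": -20.4,"ty": -2,"tz": -10.5,"roll": 0}
    - {"hand": 0,"tx": -20.4,"ty": -2,"tz": -10.5,"roll": 0}

```text
time_s: 40.93
eef_pos: [445.2, -252.2, 158.9]
tool_rot: [[0.142, 0.99, 0.001], [0.99, -0.142, -0.001], [-0.001, 0.001, -1.0]]
wrist_force: [0.1, -0.7, -1.5]
opening: 21.7
grasp_force: 12.0
```

step_arm:
  motion:
    - {"hand": 0,"tx": 0,"ty": 0,"tz": 3,"roll": 0}
    - {"hand": 0,"tx": 0,"ty": 0,"tz": 6,"roll": 0}
    - {"hand": 0,"tx": 0,"ty": 0,"tz": 8.5,"roll": 0}
    - {"hand": 0,"tx": 0,"ty": 0,"tz": 10,"roll": 0}
    - {"hand": 0,"tx": 0,"ty": 0,"tz": 10.8,"roll": 0}
    - {"hand": 0,"tx": 0,"ty": 0,"tz": 10.9,"roll": 0}
    - {"hand": 0,"tx": 0,"ty": 0,"tz": 10.9,"roll": 0}
    - {"hand": 0,"tx": 0,"ty": 0,"tz": 10.9,"roll": 0}

```text
time_s: 41.6
eef_pos: [446.1, -249.6, 50.7]
tool_rot: [[0.137, 0.991, 0.001], [0.991, -0.137, -0.001], [-0.001, 0.002, -1.0]]
wrist_force: [0.3, -0.2, 0.0]
opening: 21.4
grasp_force: 12.0
```

```bash
python3 go.py 445 -250 48 -8
```

```text
tx -0.05 ty -0.11 tz 0.27 roll 0.1 | at [ 446.1 -249.6   50.7] yaw -7.9 j6 -0.59 t 41.6 F [ 0.3 -0.2  0. ] open 21.4 grip 12.0
```

step_arm:
  motion:
    - {"hand": 0,"tx": 0,"ty": 0,"tz": 0.15,"roll": 0}
    - {"hand": 0,"tx": 0,"ty": 0,"tz": 0.25,"roll": 0}
    - {"hand": 0,"tx": 0,"ty": 0,"tz": 0.3,"roll": 0}
    - {"hand": 0,"tx": 0,"ty": 0,"tz": 0.3,"roll": 0}
    - {"hand": 0.5,"tx": 0,"ty": 0,"tz": 0.2,"roll": 0}
    - {"hand": 0.5,"tx": 0,"ty": 0,"tz": 0.2,"roll": 0}
    - {"hand": 0.5,"tx": 0,"ty": 0,"tz": 0.2,"roll": 0}
    - {"hand": 0.5,"tx": 0,"ty": 0,"tz": 0.2,"roll": 0}
    - {"hand": 0.5,"tx": 0,"ty": 0,"tz": -4,"roll": 0}
    - {"hand": 0.5,"tx": 0,"ty": 0,"tz": -8,"roll": 0}
    - {"hand": 0.5,"tx": 0,"ty": 0,"tz": -12,"roll": 0}
    - {"hand": 0.5,"tx": 0,"ty": 0,"tz": -16,"roll": 0}

```text
time_s: 42.6
eef_pos: [444.8, -249.3, 211.0]
tool_rot: [[0.138, 0.99, -0.002], [0.99, -0.138, 0.001], [0.001, -0.002, -1.0]]
wrist_force: [1.1, -0.9, -1.2]
opening: 43.4
grasp_force: 0.0
```

```bash
python3 - <<'E'
from go import *
plan(466,251,210,-8)
for n in('top','scene'):
  c,E,s=snap(n); h=cv2.cvtColor(c['frame'],cv2.COLOR_BGR2HSV); m=cv2.inRange(h,(14,10,120),(40,110,255)); m=cv2.morphologyEx(m,cv2.MORPH_OPEN,np.ones((3,3)))
  for k in blobs(m,50):
    (x,y),r=cv2.minEnclosingCircle(k)
    P=ray(c,[[x,y]],25,E)[0]
    if abs(P[1])<450 and 350<P[0]<750: print(n,round(x),round(y),round(r,1),P.round(1),cv2.contourArea(k))
E
```

```text
tx 49.85 ty -4.79 tz 0.16 roll 0.1 | at [ 444.8 -249.3  211. ] yaw -7.9 j6 -0.59 t 42.6 F [ 1.1 -0.9 -1.2] open 43.4 grip 0.0
top 375 258 9.3 [ 446.  -251.9   25. ] 229.5
top 184 246 7.7 [465.3 250.2  25. ] 160.5
top 383 229 7.3 [ 523.  -273.2   25. ] 60.0
scene 376 243 7.9 [473.8 253.5  25. ] 108.0
scene 240 166 8.3 [ 447.6 -252.    25. ] 92.5
scene 204 168 10.8 [ 531.8 -331.2   25. ] 171.5
```

step_arm:
  motion:
    - {"hand": 0.5,"tx": 44,"ty": -4.2,"tz": 0,"roll": 0}
    - {"hand": 0.5,"tx": 44,"ty": -4.2,"tz": 0,"roll": 0}
    - {"hand": 0.5,"tx": 44,"ty": -4.2,"tz": 0,"roll": 0}
    - {"hand": 0.5,"tx": 44,"ty": -4.2,"tz": 0,"roll": 0}
    - {"hand": 0.5,"tx": 44,"ty": -4.2,"tz": 0,"roll": 0}
    - {"hand": 0.5,"tx": 44,"ty": -4.2,"tz": 0,"roll": 0}
    - {"hand": 0.5,"tx": 44,"ty": -4.2,"tz": 0,"roll": 0}
    - {"hand": 0.5,"tx": 44,"ty": -4.2,"tz": 0,"roll": 0}
    - {"hand": 0.5,"tx": 44,"ty": -4.2,"tz": 0,"roll": 0}
    - {"hand": 0.5,"tx": 44,"ty": -4.2,"tz": 0,"roll": 0}
    - {"hand": 0.5,"tx": 44,"ty": -4.2,"tz": 0,"roll": 0}
    - {"hand": 0.5,"tx": 44,"ty": -4.2,"tz": 0,"roll": 0}

```text
time_s: 43.7
eef_pos: [463.6, 196.2, 209.0]
tool_rot: [[0.132, 0.991, -0.001], [0.991, -0.132, 0.002], [0.002, -0.001, -1.0]]
wrist_force: [0.3, -1.8, -0.6]
opening: 43.7
grasp_force: 0.0
```

step_arm:
  motion:
    - {"hand": 0.5,"tx": 5.8,"ty": -0.6,"tz": 2,"roll": 0}
    - {"hand": 0.5,"tx": 5.8,"ty": -0.6,"tz": 5,"roll": 0}
    - {"hand": 0.5,"tx": 5.8,"ty": -0.6,"tz": 6,"roll": 0}
    - {"hand": 0.5,"tx": 5.8,"ty": -0.6,"tz": 6,"roll": 0}
    - {"hand": 0.5,"tx": 5.8,"ty": -0.6,"tz": 6,"roll": 0}

```text
time_s: 44.12
eef_pos: [465.5, 248.9, 148.9]
tool_rot: [[0.138, 0.99, -0.003], [0.99, -0.138, -0.001], [-0.002, -0.003, -1.0]]
wrist_force: [0.2, -0.7, 0.4]
opening: 43.2
grasp_force: 0.0
```

```bash
python3 - <<'E'
from go import *
plan(466,252,36,-8)
w,E,s=snap('wrist');find(w,E,466,252,25,20);cv2.imwrite('pics/w14.png',w['frame'])
E
```

```text
tx 0.33 ty 0.04 tz 11.29 roll 0.1 | at [465.5 248.9 148.9] yaw -7.9 j6 0.42 t 44.1 F [ 0.2 -0.7  0.4] open 43.2 grip 0.0
pred px [284. 197.] 24.8 found 282 196 27.2 world [464.2 252.9  25. ]
```

step_arm:
  force: 12
  motion:
    - {"hand": 0.5,"tx": 0.2,"ty": 0,"tz": 3,"roll": 0}
    - {"hand": 0.5,"tx": 0.2,"ty": 0,"tz": 6,"roll": 0}
    - {"hand": 0.5,"tx": 0.2,"ty": 0,"tz": 8.5,"roll": 0}
    - {"hand": 0.5,"tx": 0.2,"ty": 0,"tz": 10.5,"roll": 0}
    - {"hand": 0.5,"tx": 0.2,"ty": 0,"tz": 11.2,"roll": 0}
    - {"hand": 0.5,"tx": 0.2,"ty": 0,"tz": 11.2,"roll": 0}
    - {"hand": 0.5,"tx": 0.2,"ty": 0,"tz": 11.2,"roll": 0}
    - {"hand": 0,"tx": 0.2,"ty": 0,"tz": 11.2,"roll": 0}
    - {"hand": 0,"tx": 0.2,"ty": 0,"tz": 11.2,"roll": 0}
    - {"hand": 0,"tx": 0.2,"ty": 0,"tz": 11.2,"roll": 0}
    - {"hand": 0,"tx": 0.2,"ty": 0,"tz": 11.2,"roll": 0}
    - {"hand": 0,"tx": 0.2,"ty": 0,"tz": 11.2,"roll": 0}

```text
time_s: 45.17
eef_pos: [466.7, 252.2, 38.5]
tool_rot: [[0.138, 0.99, 0.001], [0.99, -0.138, 0.0], [0.0, 0.001, -1.0]]
wrist_force: [-0.6, 0.2, 2.4]
opening: 21.9
grasp_force: 11.8
```

```bash
python3 - <<'E'
from go import *
x,y=g2w(-0.5,-14);plan(x,y,170,-8)
E
```

```text
tx -29.56 ty 6.72 tz -13.16 roll 0.1 | at [466.7 252.2  38.5] yaw -7.9 j6 0.42 t 45.2 F [-0.6  0.2  2.4] open 21.9 grip 11.8
```

step_arm:
  motion:
    - {"hand": 0,"tx": 0,"ty": 0,"tz": -2,"roll": 0}
    - {"hand": 0,"tx": 0,"ty": 0,"tz": -5,"roll": 0}
    - {"hand": 0,"tx": 0,"ty": 0,"tz": -9,"roll": 0}
    - {"hand": 0,"tx": -2,"ty": 0.5,"tz": -12,"roll": 0}
    - {"hand": 0,"tx": -5,"ty": 1.5,"tz": -13,"roll": 0}
    - {"hand": 0,"tx": -9,"ty": 3,"tz": -13,"roll": 0}
    - {"hand": 0,"tx": -13,"ty": 4,"tz": -13,"roll": 0}
    - {"hand": 0,"tx": -17,"ty": 5,"tz": -13,"roll": 0}
    - {"hand": 0,"tx": -21,"ty": 6,"tz": -13,"roll": 0}
    - {"hand": 0,"tx": -25,"ty": 6.6,"tz": -13,"roll": 0}
    - {"hand": 0,"tx": -28,"ty": 6.7,"tz": -13,"roll": 0}
    - {"hand": 0,"tx": -29.5,"ty": 6.7,"tz": -13,"roll": 0}

```text
time_s: 46.17
eef_pos: [492.6, -53.1, 168.0]
tool_rot: [[0.141, 0.99, 0.001], [0.99, -0.141, -0.001], [-0.001, 0.001, -1.0]]
wrist_force: [0.2, 0.4, -0.8]
opening: 21.6
grasp_force: 11.8
```

step_arm:
  motion:
    - {"hand": 0,"tx": 0,"ty": 0,"tz": 3,"roll": 0}
    - {"hand": 0,"tx": 0,"ty": 0,"tz": 6,"roll": 0}
    - {"hand": 0,"tx": 0,"ty": 0,"tz": 7,"roll": 0}
    - {"hand": 0,"tx": 0,"ty": 0,"tz": 7,"roll": 0}
    - {"hand": 0,"tx": 0,"ty": 0,"tz": 7,"roll": 0}

```text
time_s: 46.58
eef_pos: [492.2, -49.0, 97.8]
tool_rot: [[0.137, 0.991, -0.001], [0.991, -0.137, 0.0], [0.0, -0.001, -1.0]]
wrist_force: [-0.4, 0.2, -1.7]
opening: 21.6
grasp_force: 11.8
```

```bash
python3 - <<'E'
from go import *
x,y=g2w(-0.5,-14);plan(x,y,50.5,-8)
w,E,s=snap('wrist');cv2.imwrite('pics/w15.png',w['frame']);pickle.dump((w,E),open('w15.pkl','wb'))
E
```

```text
tx -0.08 ty 0.05 tz 4.73 roll 0.1 | at [492.2 -49.   97.8] yaw -7.9 j6 -0.19 t 46.6 F [-0.4  0.2 -1.7] open 21.6 grip 11.8
```

View pics/w15.png

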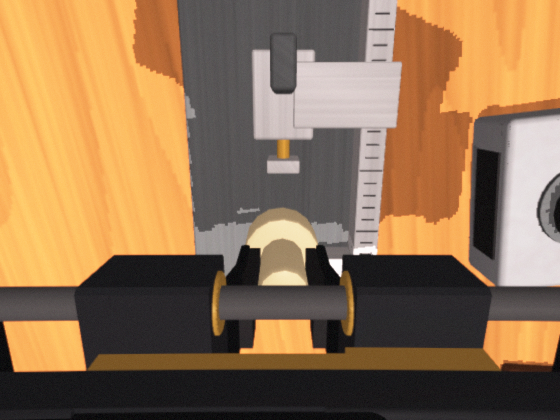

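The 40 stopper hangs over the bed, and the pad at (283,165) is clear.

step_arm:
  motion:
    - {"hand": 0,"tx": 0,"ty": 0,"tz": 2,"roll": 0}
    - {"hand": 0,"tx": 0,"ty": 0,"tz": 3.5,"roll": 0}
    - {"hand": 0,"tx": 0,"ty": 0,"tz": 4.3,"roll": 0}
    - {"hand": 0,"tx": 0,"ty": 0,"tz": 4.6,"roll": 0}
    - {"hand": 0,"tx": 0,"ty": 0,"tz": 4.75,"roll": 0}
    - {"hand": 0,"tx": 0,"ty": 0,"tz": 4.85,"roll": 0}
    - {"hand": 0,"tx": 0,"ty": 0,"tz": 4.85,"roll": 0}
    - {"hand": 0,"tx": 0,"ty": 0,"tz": 4.85,"roll": 0}

```text
time_s: 47.3
eef_pos: [492.6, -49.3, 50.2]
tool_rot: [[0.138, 0.99, 0.001], [0.99, -0.138, -0.0], [-0.0, 0.001, -1.0]]
wrist_force: [-0.8, 0.5, 2.9]
opening: 21.5
grasp_force: 11.9
```

```bash
python3 - <<'E'
from go import *
w,E=pickle.load(open('w15.pkl','rb'))
g=lambda P:[w2g(*q[:2]).round(1) for q in P]
print('pad',g(ray(w,[[283,173]],42,E)),'fin',g(ray(w,[[284,36],[284,92]],87,E)))
x,y=g2w(-1,79);plan(x,y,57,-8)
E
```

```text
pad [array([-1.5, 21.6])] fin [array([-1.3, 89.2]), array([-1.2, 66.4])]
tx 9.25 ty -0.03 tz -0.68 roll 0.1 | at [492.6 -49.3  50.2] yaw -7.9 j6 -0.19 t 47.3 F [-0.8  0.5  2.9] open 21.5 grip 11.9
```

step_arm:
  motion:
    - {"hand": 0.5,"tx": 0,"ty": 0,"tz": 0,"roll": 0}
    - {"hand": 0.5,"tx": 0,"ty": 0,"tz": 0,"roll": 0}
    - {"hand": 0.5,"tx": 0,"ty": 0,"tz": 0,"roll": 0}
    - {"hand": 0.5,"tx": 0,"ty": 0,"tz": 0,"roll": 0}
    - {"hand": 0.5,"tx": 0,"ty": 0,"tz": -4,"roll": 0}
    - {"hand": 0.5,"tx": 0,"ty": 0,"tz": -7.5,"roll": 0}
    - {"hand": 0.5,"tx": 4,"ty": 0,"tz": -7.5,"roll": 0}
    - {"hand": 0.5,"tx": 8,"ty": 0,"tz": -7.5,"roll": 0}
    - {"hand": 0.5,"tx": 9.2,"ty": 0,"tz": -7.5,"roll": 0}
    - {"hand": 0.5,"tx": 9.2,"ty": 0,"tz": -7.5,"roll": 0}
    - {"hand": 0.5,"tx": 9.2,"ty": 0,"tz": -7.5,"roll": 0}

```text
time_s: 48.22
eef_pos: [504.8, 42.2, 124.2]
tool_rot: [[0.135, 0.991, -0.0], [0.991, -0.135, -0.0], [-0.001, -0.0, -1.0]]
wrist_force: [-0.1, -0.7, 0.5]
opening: 43.7
grasp_force: 0.0
```

```bash
python3 - <<'E'
from go import *
x,y=g2w(-1,78.5);plan(x,y,57,-8)
E
```

```text
tx -0.03 ty 0.02 tz 6.72 roll 0.2 | at [504.8  42.2 124.2] yaw -7.8 j6 -0.00 t 48.2 F [-0.1 -0.7  0.5] open 43.7 grip 0.0
```

step_arm:
  force: 15
  motion:
    - {"hand": 0.5,"tx": 0,"ty": 0,"tz": 3,"roll": 0}
    - {"hand": 0.5,"tx": 0,"ty": 0,"tz": 5.5,"roll": 0}
    - {"hand": 0.5,"tx": 0,"ty": 0,"tz": 6.7,"roll": 0}
    - {"hand": 0.5,"tx": 0,"ty": 0,"tz": 6.7,"roll": 0}
    - {"hand": 0.5,"tx": 0,"ty": 0,"tz": 6.7,"roll": 0}
    - {"hand": 0.1,"tx": 0,"ty": 0,"tz": 6.7,"roll": 0}
    - {"hand": 0,"tx": 0,"ty": 0,"tz": 6.7,"roll": 0}
    - {"hand": 0,"tx": 0,"ty": 0,"tz": 6.7,"roll": 0}
    - {"hand": 0,"tx": 0,"ty": 0,"tz": 6.7,"roll": 0}
    - {"hand": 0,"tx": 0,"ty": 0,"tz": 6.7,"roll": 0}
    - {"hand": 0,"tx": 0,"ty": 0,"tz": 6.7,"roll": 0}

```text
time_s: 49.13
eef_pos: [505.0, 41.9, 57.8]
tool_rot: [[0.138, 0.99, 0.0], [0.99, -0.138, -0.0], [0.0, 0.0, -1.0]]
wrist_force: [0.7, 0.2, 7.5]
opening: 11.9
grasp_force: 14.9
```

step_arm:
  motion:
    - {"hand": 0,"tx": -0.3,"ty": 0,"tz": 0,"roll": 0}
    - {"hand": 0,"tx": -0.6,"ty": 0,"tz": 0,"roll": 0}
    - {"hand": 0,"tx": -0.9,"ty": 0,"tz": 0,"roll": 0}
    - {"hand": 0,"tx": -1.2,"ty": 0,"tz": 0,"roll": 0}
    - {"hand": 0,"tx": -1.4,"ty": 0,"tz": 0,"roll": 0}
    - {"hand": 0,"tx": -1.6,"ty": 0,"tz": 0,"roll": 0}
    - {"hand": 0,"tx": -1.7,"ty": 0,"tz": 0,"roll": 0}
    - {"hand": 0,"tx": -1.8,"ty": 0,"tz": 0,"roll": 0}
    - {"hand": 0,"tx": -1.9,"ty": 0,"tz": 0,"roll": 0}
    - {"hand": 0,"tx": -1.9,"ty": 0,"tz": 0,"roll": 0}
    - {"hand": 0,"tx": -1.9,"ty": 0,"tz": 0,"roll": 0}

```text
time_s: 50.05
eef_pos: [502.3, 22.9, 57.8]
tool_rot: [[0.138, 0.99, 0.0], [0.99, -0.138, 0.0], [0.0, 0.0, -1.0]]
wrist_force: [-0.2, 2.7, 5.3]
opening: 11.7
grasp_force: 15.0
```

```bash
python3 - <<'E'
from go import *
p=arm.observe()['eef_pos']; print(w2g(*p[:2]));plan(*p)
E
```

```text
[-0.94566054 59.36979472]
tx 0.00 ty 0.00 tz 0.00 roll 0.0 | at [502.3  22.9  57.8] yaw -7.9 j6 -0.04 t 50.0 F [-0.2  2.7  5.3] open 11.7 grip 15.0
```

step_arm:
  motion:
    - {"hand": 0,"tx": -0.1,"ty": 0,"tz": 0,"roll": 0}
    - {"hand": 0,"tx": -0.2,"ty": 0,"tz": 0,"roll": 0}
    - {"hand": 0,"tx": -0.3,"ty": 0,"tz": 0,"roll": 0}
    - {"hand": 0,"tx": -0.4,"ty": 0,"tz": 0,"roll": 0}
    - {"hand": 0,"tx": -0.4,"ty": 0,"tz": 0,"roll": 0}
    - {"hand": 0,"tx": -0.4,"ty": 0,"tz": 0,"roll": 0}
    - {"hand": 0,"tx": -0.4,"ty": 0,"tz": 0,"roll": 0}

```text
time_s: 50.63
eef_pos: [501.9, 19.4, 57.8]
tool_rot: [[0.138, 0.99, 0.0], [0.99, -0.138, 0.001], [0.001, 0.0, -1.0]]
wrist_force: [-0.7, 4.0, 6.0]
opening: 11.9
grasp_force: 15.0
```

```bash
python3 - <<'E'
from go import *
p=arm.observe()['eef_pos']; print(w2g(*p[:2]));plan(*p)
E
```

```text
[-0.92512617 55.80765972]
tx 0.00 ty 0.00 tz 0.00 roll 0.0 | at [501.9  19.4  57.8] yaw -7.9 j6 -0.05 t 50.6 F [-0.7  4.   6. ] open 11.9 grip 15.0
```

step_arm:
  motion:
    - {"hand": 0,"tx": -0.1,"ty": 0,"tz": 0,"roll": 0}
    - {"hand": 0,"tx": -0.2,"ty": 0,"tz": 0,"roll": 0}
    - {"hand": 0,"tx": -0.2,"ty": 0,"tz": 0,"roll": 0}
    - {"hand": 0,"tx": -0.2,"ty": 0,"tz": 0,"roll": 0}
    - {"hand": 0,"tx": -0.2,"ty": 0,"tz": 0,"roll": 0}
    - {"hand": 0,"tx": -0.2,"ty": 0,"tz": 0,"roll": 0}
    - {"hand": 0,"tx": -0.2,"ty": 0,"tz": 0,"roll": 0}

```text
time_s: 51.22
eef_pos: [501.6, 17.8, 57.8]
tool_rot: [[0.138, 0.99, 0.0], [0.99, -0.138, 0.001], [0.001, 0.0, -1.0]]
wrist_force: [-0.0, 6.4, 5.5]
opening: 12.0
grasp_force: 15.0
```

```bash
python3 - <<'E'
from go import *
p=arm.observe()['eef_pos']; print(w2g(*p[:2]));plan(*p)
E
```

```text
[-0.92962626 54.16828993]
tx 0.00 ty 0.00 tz 0.00 roll 0.0 | at [501.6  17.8  57.8] yaw -8.0 j6 -0.05 t 51.2 F [-0.   6.4  5.5] open 12.0 grip 15.0
```

step_arm:
  motion:
    - {"hand": 0,"tx": 0.3,"ty": 0,"tz": 0,"roll": 0}
    - {"hand": 0,"tx": 0.6,"ty": 0,"tz": 0,"roll": 0}
    - {"hand": 0,"tx": 0.9,"ty": 0,"tz": 0,"roll": 0}
    - {"hand": 0,"tx": 1.2,"ty": 0,"tz": 0,"roll": 0}
    - {"hand": 0,"tx": 1.5,"ty": 0,"tz": 0,"roll": 0}
    - {"hand": 0,"tx": 1.7,"ty": 0,"tz": 0,"roll": 0}
    - {"hand": 0,"tx": 1.7,"ty": 0,"tz": 0,"roll": 0}
    - {"hand": 0.5,"tx": 1.7,"ty": 0,"tz": 0,"roll": 0}
    - {"hand": 0.5,"tx": 1.7,"ty": 0,"tz": 0,"roll": 0}
    - {"hand": 0.5,"tx": 1.7,"ty": 0,"tz": 0,"roll": 0}
    - {"hand": 0.5,"tx": 1.7,"ty": 0,"tz": -4,"roll": 0}
    - {"hand": 0.5,"tx": 1.7,"ty": 0,"tz": -7,"roll": 0}

```text
time_s: 52.22
eef_pos: [502.5, 33.9, 126.0]
tool_rot: [[0.138, 0.99, -0.006], [0.99, -0.138, 0.001], [-0.0, -0.006, -1.0]]
wrist_force: [1.3, -0.5, 0.4]
opening: 37.1
grasp_force: 0.0
```

step_arm:
  motion:
    - {"hand": 0.5,"tx": -4,"ty": 0,"tz": 0,"roll": 0}
    - {"hand": 0.5,"tx": -8,"ty": 0,"tz": 0,"roll": 0}
    - {"hand": 0.5,"tx": -8.9,"ty": 0,"tz": 0,"roll": 0}
    - {"hand": 0.5,"tx": -8.9,"ty": 0,"tz": 0,"roll": 0}
    - {"hand": 0.5,"tx": -8.9,"ty": 0,"tz": 0,"roll": 0}
    - {"hand": 0.5,"tx": -8.9,"ty": 0,"tz": 0,"roll": 0}

```text
time_s: 52.72
eef_pos: [491.2, -53.3, 127.0]
tool_rot: [[0.138, 0.99, -0.001], [0.99, -0.138, 0.001], [0.001, -0.001, -1.0]]
wrist_force: [-0.3, 0.5, 0.4]
opening: 43.7
grasp_force: 0.0
```

```bash
python3 - <<'E'
from go import *
x,y=g2w(-0.5,-18.5);plan(x,y,52,-8)
E
```

```text
tx -0.09 ty 0.09 tz 7.50 roll 0.1 | at [491.2 -53.3 127. ] yaw -7.9 j6 -0.20 t 52.7 F [-0.3  0.5  0.4] open 43.7 grip 0.0
```

step_arm:
  force: 12
  motion:
    - {"hand": 0.5,"tx": -0.1,"ty": 0.1,"tz": 3,"roll": 0}
    - {"hand": 0.5,"tx": -0.1,"ty": 0.1,"tz": 5.5,"roll": 0}
    - {"hand": 0.5,"tx": -0.1,"ty": 0.1,"tz": 7,"roll": 0}
    - {"hand": 0.5,"tx": -0.1,"ty": 0.1,"tz": 7.4,"roll": 0}
    - {"hand": 0.5,"tx": -0.1,"ty": 0.1,"tz": 7.4,"roll": 0}
    - {"hand": 0.5,"tx": -0.1,"ty": 0.1,"tz": 7.4,"roll": 0}
    - {"hand": 0,"tx": -0.1,"ty": 0.1,"tz": 7.4,"roll": 0}
    - {"hand": 0,"tx": -0.1,"ty": 0.1,"tz": 7.4,"roll": 0}
    - {"hand": 0,"tx": -0.1,"ty": 0.1,"tz": 7.4,"roll": 0}
    - {"hand": 0,"tx": -0.1,"ty": 0.1,"tz": 7.4,"roll": 0}
    - {"hand": 0,"tx": -0.1,"ty": 0.1,"tz": 7.4,"roll": 0}

```text
time_s: 53.63
eef_pos: [492.6, -55.5, 53.8]
tool_rot: [[0.138, 0.99, 0.001], [0.99, -0.138, -0.0], [-0.0, 0.001, -1.0]]
wrist_force: [1.0, -0.5, 1.5]
opening: 21.7
grasp_force: 11.9
```

```bash
python3 go.py 442 -338 160 -8; python3 go.py 535 -245 160 -8
```

```text
tx -28.68 ty -1.11 tz -10.61 roll 0.1 | at [492.6 -55.5  53.8] yaw -7.9 j6 -0.20 t 53.6 F [ 1.  -0.5  1.5] open 21.7 grip 11.9
tx -18.19 ty 6.82 tz -10.61 roll 0.1 | at [492.6 -55.5  53.8] yaw -7.9 j6 -0.20 t 53.6 F [ 1.  -0.5  1.5] open 21.7 grip 11.9
```

step_arm:
  motion:
    - {"hand": 0,"tx": 0,"ty": 0,"tz": -2,"roll": 0}
    - {"hand": 0,"tx": 0,"ty": 0,"tz": -5,"roll": 0}
    - {"hand": 0,"tx": 0,"ty": 0,"tz": -9,"roll": 0}
    - {"hand": 0,"tx": -2,"ty": 0.5,"tz": -10.5,"roll": 0}
    - {"hand": 0,"tx": -5,"ty": 1.5,"tz": -10.5,"roll": 0}
    - {"hand": 0,"tx": -9,"ty": 3,"tz": -10.5,"roll": 0}
    - {"hand": 0,"tx": -12.5,"ty": 4.5,"tz": -10.5,"roll": 0}
    - {"hand": 0,"tx": -16,"ty": 6,"tz": -10.5,"roll": 0}
    - {"hand": 0,"tx": -18.2,"ty": 6.8,"tz": -10.5,"roll": 0}
    - {"hand": 0,"tx": -18.2,"ty": 6.8,"tz": -10.5,"roll": 0}
    - {"hand": 0,"tx": -18.2,"ty": 6.8,"tz": -10.5,"roll": 0}

```text
time_s: 54.55
eef_pos: [534.5, -246.4, 158.1]
tool_rot: [[0.14, 0.99, -0.0], [0.99, -0.14, 0.0], [0.0, -0.0, -1.0]]
wrist_force: [0.3, 0.6, -1.2]
opening: 21.6
grasp_force: 11.9
```

step_arm:
  motion:
    - {"hand": 0,"tx": 0,"ty": 0,"tz": 3,"roll": 0}
    - {"hand": 0,"tx": 0,"ty": 0,"tz": 6,"roll": 0}
    - {"hand": 0,"tx": 0,"ty": 0,"tz": 8.5,"roll": 0}
    - {"hand": 0,"tx": 0,"ty": 0,"tz": 10,"roll": 0}
    - {"hand": 0,"tx": 0,"ty": 0,"tz": 10.8,"roll": 0}
    - {"hand": 0,"tx": 0,"ty": 0,"tz": 11,"roll": 0}
    - {"hand": 0,"tx": 0,"ty": 0,"tz": 11,"roll": 0}
    - {"hand": 0,"tx": 0,"ty": 0,"tz": 11,"roll": 0}

```text
time_s: 55.22
eef_pos: [535.2, -244.5, 49.0]
tool_rot: [[0.137, 0.991, 0.001], [0.991, -0.137, -0.0], [-0.0, 0.001, -1.0]]
wrist_force: [-0.0, 0.0, -0.8]
opening: 21.6
grasp_force: 12.0
```

```bash
python3 go.py 535 -245 47.8 -8
```

```text
tx -0.05 ty -0.01 tz 0.12 roll 0.1 | at [ 535.2 -244.5   49. ] yaw -7.9 j6 -0.48 t 55.2 F [-0.   0.  -0.8] open 21.6 grip 12.0
```

step_arm:
  motion:
    - {"hand": 0,"tx": 0,"ty": 0,"tz": 0.1,"roll": 0}
    - {"hand": 0,"tx": 0,"ty": 0,"tz": 0.2,"roll": 0}
    - {"hand": 0,"tx": 0,"ty": 0,"tz": 0.2,"roll": 0}
    - {"hand": 0.5,"tx": 0,"ty": 0,"tz": 0.1,"roll": 0}
    - {"hand": 0.5,"tx": 0,"ty": 0,"tz": 0.1,"roll": 0}
    - {"hand": 0.5,"tx": 0,"ty": 0,"tz": 0.1,"roll": 0}
    - {"hand": 0.5,"tx": 0,"ty": 0,"tz": 0.1,"roll": 0}
    - {"hand": 0.5,"tx": 0,"ty": 0,"tz": -4,"roll": 0}
    - {"hand": 0.5,"tx": 0,"ty": 0,"tz": -8,"roll": 0}
    - {"hand": 0.5,"tx": 0,"ty": 0,"tz": -10,"roll": 0}
    - {"hand": 0.5,"tx": 0,"ty": 0,"tz": -10,"roll": 0}

```text
time_s: 56.13
eef_pos: [537.9, -247.1, 153.4]
tool_rot: [[0.138, 0.99, 0.009], [0.99, -0.138, -0.006], [-0.005, 0.009, -1.0]]
wrist_force: [0.3, -0.4, -0.1]
opening: 43.0
grasp_force: 0.0
```

```bash
python3 - <<'E'
from go import *
x,y=g2w(-1,71);plan(x,y,125,-8)
E
```

```text
tx 27.43 ty -7.27 tz 2.64 roll 0.1 | at [ 537.9 -247.1  153.4] yaw -7.9 j6 -0.48 t 56.1 F [ 0.3 -0.4 -0.1] open 43.0 grip 0.0
```

step_arm:
  motion:
    - {"hand": 0.5,"tx": 27.4,"ty": -7.2,"tz": 0,"roll": 0}
    - {"hand": 0.5,"tx": 27.4,"ty": -7.2,"tz": 0,"roll": 0}
    - {"hand": 0.5,"tx": 27.4,"ty": -7.2,"tz": 0,"roll": 0}
    - {"hand": 0.5,"tx": 27.4,"ty": -7.2,"tz": 0,"roll": 0}
    - {"hand": 0.5,"tx": 27.4,"ty": -7.2,"tz": 0,"roll": 0}
    - {"hand": 0.5,"tx": 27.4,"ty": -7.2,"tz": 0,"roll": 0}
    - {"hand": 0.5,"tx": 27.4,"ty": -7.2,"tz": 0,"roll": 0}
    - {"hand": 0.5,"tx": 27.4,"ty": -7.2,"tz": 2,"roll": 0}
    - {"hand": 0.5,"tx": 27.4,"ty": -7.2,"tz": 2,"roll": 0}
    - {"hand": 0.5,"tx": 27.4,"ty": -7.2,"tz": 2,"roll": 0}

```text
time_s: 56.97
eef_pos: [500.1, 36.7, 127.3]
tool_rot: [[0.137, 0.991, -0.003], [0.991, -0.137, 0.0], [-0.0, -0.003, -1.0]]
wrist_force: [-0.6, -0.5, -0.3]
opening: 43.6
grasp_force: 0.0
```

```bash
python3 - <<'E'
from go import *
x,y=g2w(-1,71);plan(x,y,57,-8)
E
```

```text
tx -0.16 ty 0.43 tz 7.03 roll 0.1 | at [500.1  36.7 127.3] yaw -7.9 j6 -0.01 t 57.0 F [-0.6 -0.5 -0.3] open 43.6 grip 0.0
```

step_arm:
  force: 20
  motion:
    - {"hand": 0.5,"tx": -0.1,"ty": 0.3,"tz": 3,"roll": 0}
    - {"hand": 0.5,"tx": -0.1,"ty": 0.3,"tz": 5.5,"roll": 0}
    - {"hand": 0.5,"tx": -0.1,"ty": 0.3,"tz": 7,"roll": 0}
    - {"hand": 0.5,"tx": -0.1,"ty": 0.3,"tz": 7,"roll": 0}
    - {"hand": 0.5,"tx": -0.1,"ty": 0.3,"tz": 7,"roll": 0}
    - {"hand": 0.1,"tx": -0.1,"ty": 0.3,"tz": 7,"roll": 0}
    - {"hand": 0,"tx": -0.1,"ty": 0.3,"tz": 7,"roll": 0}
    - {"hand": 0,"tx": -0.1,"ty": 0.3,"tz": 7,"roll": 0}
    - {"hand": 0,"tx": -0.1,"ty": 0.3,"tz": 7,"roll": 0}
    - {"hand": 0,"tx": -0.1,"ty": 0.3,"tz": 7,"roll": 0}
    - {"hand": 0,"tx": -0.1,"ty": 0.3,"tz": 7,"roll": 0}

```text
time_s: 57.88
eef_pos: [504.0, 35.0, 58.8]
tool_rot: [[0.138, 0.99, 0.0], [0.99, -0.138, -0.0], [0.0, 0.0, -1.0]]
wrist_force: [0.8, 0.2, 7.7]
opening: 11.9
grasp_force: 19.9
```

step_arm:
  motion:
    - {"hand": 0,"tx": -0.5,"ty": 0,"tz": 0,"roll": 0}
    - {"hand": 0,"tx": -1,"ty": 0,"tz": 0,"roll": 0}
    - {"hand": 0,"tx": -1.5,"ty": 0,"tz": 0,"roll": 0}
    - {"hand": 0,"tx": -2,"ty": 0,"tz": 0,"roll": 0}
    - {"hand": 0,"tx": -2.5,"ty": 0,"tz": 0,"roll": 0}
    - {"hand": 0,"tx": -3,"ty": 0,"tz": 0,"roll": 0}
    - {"hand": 0,"tx": -3.5,"ty": 0,"tz": 0,"roll": 0}
    - {"hand": 0,"tx": -4,"ty": 0,"tz": 0,"roll": 0}
    - {"hand": 0,"tx": -4.3,"ty": 0,"tz": 0,"roll": 0}
    - {"hand": 0,"tx": -4.6,"ty": 0,"tz": 0,"roll": 0}
    - {"hand": 0,"tx": -4.7,"ty": 0,"tz": 0,"roll": 0}
    - {"hand": 0,"tx": -4.7,"ty": 0,"tz": 0,"roll": 0}

```text
time_s: 58.88
eef_pos: [497.4, -12.3, 58.8]
tool_rot: [[0.138, 0.99, -0.0], [0.99, -0.138, -0.0], [-0.0, -0.0, -1.0]]
wrist_force: [-0.3, 1.9, 5.2]
opening: 11.9
grasp_force: 20.0
```

```bash
python3 - <<'E'
from go import *
p=arm.observe()['eef_pos']; print(w2g(*p[:2]));plan(*p)
E
```

```text
[-0.90986467 23.83402121]
tx 0.00 ty 0.00 tz 0.00 roll 0.0 | at [497.4 -12.3  58.8] yaw -7.9 j6 -0.11 t 58.9 F [-0.3  1.9  5.2] open 11.9 grip 20.0
```

step_arm:
  motion:
    - {"hand": 0,"tx": -0.15,"ty": 0,"tz": 0,"roll": 0}
    - {"hand": 0,"tx": -0.3,"ty": 0,"tz": 0,"roll": 0}
    - {"hand": 0,"tx": -0.4,"ty": 0,"tz": 0,"roll": 0}
    - {"hand": 0,"tx": -0.5,"ty": 0,"tz": 0,"roll": 0}
    - {"hand": 0,"tx": -0.6,"ty": 0,"tz": 0,"roll": 0}
    - {"hand": 0,"tx": -0.7,"ty": 0,"tz": 0,"roll": 0}
    - {"hand": 0,"tx": -0.7,"ty": 0,"tz": 0,"roll": 0}
    - {"hand": 0,"tx": -0.7,"ty": 0,"tz": 0,"roll": 0}

```text
time_s: 59.55
eef_pos: [496.9, -15.6, 58.9]
tool_rot: [[0.141, 0.99, 0.001], [0.99, -0.141, 0.005], [0.005, 0.001, -1.0]]
wrist_force: [3.1, 16.8, 5.9]
opening: 11.7
grasp_force: 20.0
```

```bash
python3 - <<'E'
from go import *
p=arm.observe()['eef_pos']; print(w2g(*p[:2]));plan(*p)
E
```

```text
[-0.92237517 20.49349879]
tx 0.00 ty 0.00 tz 0.00 roll 0.0 | at [496.9 -15.6  58.9] yaw -8.1 j6 -0.13 t 59.5 F [ 3.1 16.8  5.9] open 11.7 grip 20.0
```

step_arm:
  motion:
    - {"hand": 0,"tx": 0.25,"ty": 0,"tz": 0,"roll": 0}
    - {"hand": 0,"tx": 0.25,"ty": 0,"tz": 0,"roll": 0}
    - {"hand": 0.5,"tx": 0.25,"ty": 0,"tz": 0,"roll": 0}
    - {"hand": 0.5,"tx": 0.3,"ty": 0,"tz": 0,"roll": 0}
    - {"hand": 0.5,"tx": 0.3,"ty": 0,"tz": 0,"roll": 0}
    - {"hand": 0.5,"tx": 0.3,"ty": 0,"tz": 0,"roll": 0}
    - {"hand": 0.5,"tx": 0.3,"ty": 0,"tz": -4,"roll": 0}
    - {"hand": 0.5,"tx": 0.3,"ty": 0,"tz": -8,"roll": 0}
    - {"hand": 0.5,"tx": 0.3,"ty": 0,"tz": -12,"roll": 0}
    - {"hand": 0.5,"tx": 0.3,"ty": 0,"tz": -15,"roll": 0}
    - {"hand": 0.5,"tx": 5,"ty": 0,"tz": -15,"roll": 0}
    - {"hand": 0.5,"tx": 5,"ty": 0,"tz": -15,"roll": 0}

```text
time_s: 60.55
eef_pos: [505.2, 33.5, 210.8]
tool_rot: [[0.138, 0.99, 0.006], [0.99, -0.138, 0.002], [0.002, 0.006, -1.0]]
wrist_force: [-0.5, 0.2, -0.2]
opening: 43.3
grasp_force: 0.0
```

```bash
python3 - <<'E'
from go import *
w,E,s=snap('wrist');b,_,_=snap('scene')
cv2.imwrite('pics/end.png',np.hstack([cv2.resize(w['frame'],(400,300)),cv2.resize(b['frame'][100:310,120:400],(400,300))]))
E
```

```text
(no output)
```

View pics/end.png

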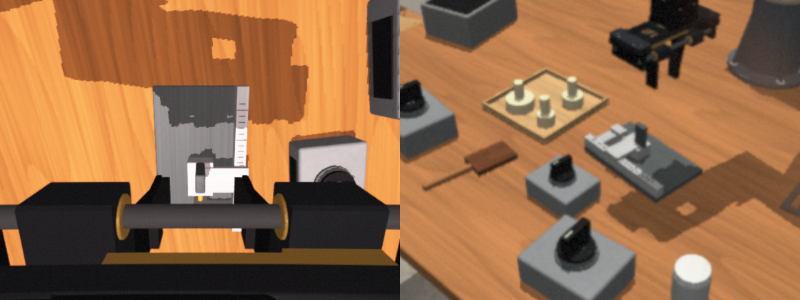

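All three stoppers stand upright in the tray and the jaws are shut. The arm is clear and touching nothing.

```bash
python3 -c "
from workcell import arm; print(arm.hand_in())"
```

```text
the job is handed in; nothing more can be done
None
```

I handed the job in after about 61 s of the 210 s allowed: the caliper is zeroed, stoppers 64, 48 and 40 were gauged in that order with roughly 4 N each and stand upright in the tray, the empty jaws are shut again, and nothing else on the bench was touched; no verdict came back.

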